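# Square the model buildings in the slide-jaw fixture and line them up on the drying shelf

### The arm

A 6-joint arm with a two-finger parallel gripper is mounted at the origin on the work surface. World frame = base frame: x ahead of the robot, y to its left, z up, the work surface at z = 0. Lengths are in m, angles in rad, forces in N, time in s.
With the tool pointing down it reaches from about 0.35 to 0.975 m from the base axis. Payload 4.9 kg.
Tool frame: the origin (TCP) lies at the very end of the fingers, on their centre line; the grasp point (between the pads) lies 19 mm behind it; z points along the fingers, y is the line along which they close (so a half turn about z gives the same grasp; the last joint's range is limited). The gripper opens to 85 mm and grips with 20 to 120 N. Pads are 22 mm wide; open, the fingers measure 114 mm over their backs; the gripper's body (76 mm by 85 mm) begins 54 mm behind the grasp point. The pads swing forward as they close: fully open they stand 13 mm farther back than shut.
Start: joints at [1.151, 0.053, 1.613, -0, 1.476, -0.119], TCP at [0.185, 0.597, 0.231] pointing down, gripper open.
Joint ranges: [-3.01, 3.01], [-1.01, 2.22], [0.06, 2.58], [-1.02, 4.17], [0.09, 2.62], [-3.14, 3.14]. Speed limits (rad/s): [2.57, 2.57, 3.14, 3.14, 3.14, 3.14].

### API

Orientations are given as a unit quaternion [w, x, y, z].
In Python, from plant import manip gives the robot as it stands.
- The arm moves only by the tool send_rows, never from a script. Its argument "increments" is a list of rows, each an object of numbers: "claw": the closure, from -1 (fully open) to 1 (shut); "dx", "dy", "dz": the shift along the tool's x, y, z in units of 0.5 m (1.0 is 0.5 m); "yaw": the turn about the tool's z in units of 1.5 rad (1.0 is 1.5 rad). A call has 1 to 20 rows; each row is the pose to reach, as a shift and turn from the pose commanded when the call began, along the tool's axes at that moment; what a row does not reach only later rows make up. A row lasts 1/8 s, in which the tool goes at most 62.5 mm and 10.7 degrees, less where a joint would pass 70% of its speed; a pose out of reach is approached as far as the arm can. A call with a number of a shift or a turn outside -1 to 1 is refused whole. A call with a gripper value outside its range is refused whole. The fingers move at their own pace and stop on an object; the grip force is fixed at half the most. Time passes only in rows, so rows that repeat a pose let the fingers close. It gives the time, the measured TCP pose, the force, the opening and the grip force at its end, in the units of the state.
- manip.state(): the state, without advancing time (a new reading comes with each control period).
- manip.grab_frame(name): name is "scene" or "top"; returns the picture (400x640x3 uint8, red, green, blue); there is no depth.
- manip.camera_params(name): a dict with "camera_matrix" (3x3 intrinsics, pixels), "k1" (the pictures are not rectified: a ray, as slopes to the right and down, at radius r is drawn at 1 + k1 r^2 times it, then the intrinsics apply), "extrinsics" (4x4, takes a point from world to camera coordinates). Camera axes: x right, y down, z forward; pixel columns grow to the right and rows downward; lengths in m; the calibration is good to about 2 mm. A picture is of the moment at which its call begins. camera_params takes no time and is no camera call.
- manip.job_done(): hands the job in; it is judged then, once.
The state is a dict: "time": time; "joint_pos": joint angles; "joint_vel": joint speeds; "joint_efforts": joint torques, N m; "tool_pos": TCP position; "tool_rot": TCP orientation; "contact_force": force on the tool from outside, world axes, zero at the start; "ft_torque": the same for the moment, N m; "gripper_width": opening from 0.0 (shut) to 1.0 (fully open); "grasp_force": force on a finger pad.
Only numpy, scipy, OpenCV 4.12 (cv2) and the standard library are available. Lean on these libraries where they do the work, as an engineer would, in place of code of your own. Each camera call takes 0.05 s, during which the arm holds its last target. There are 200 camera calls.

### The job

Square each freshly glued model building in the slide-jaw fixture, finishing one before the next and working from the longest to the shortest: stand it in the middle of the bed between the jaws and squeeze it firmly for a second across its long walls, then open the jaw, turn the building a quarter turn and squeeze it just as firmly across its end walls. Stand all the squared buildings upright on the drying shelf in one neat row, side by side along the middle of the shelf with their long walls parallel to its short edges, and no more than a finger's width (about 20 mm) between neighbours. Two or three of the buildings are there; leave the glue, the jar and the screwdriver alone.

Things in the scene. Friction and masses are not known exactly. Their poses are not given: they have to be found in the camera images.
- long_hall: Grey flat-roofed model building, walls 112 mm long (own x), 50 wide (own y), 50 high. Centred on the roof a raised lantern to grip by, 69 mm long (x), 28 wide (y), 34 high; its top is 84 mm above the underside. About 240 g. Origin: centre of the underside, z up. Starts upright on the green cutting mat; may be absent (None).
- middle_hall: Grey flat-roofed model building, walls 92 mm long (own x), 50 wide (own y), 50 high. Centred on the roof a raised lantern to grip by, 57 mm long (x), 28 wide (y), 34 high; its top is 84 mm above the underside. About 200 g. Origin: centre of the underside, z up. Starts upright on the green cutting mat; may be absent (None).
- short_hall: Grey flat-roofed model building, walls 72 mm long (own x), 50 wide (own y), 50 high. Centred on the roof a raised lantern to grip by, 45 mm long (x), 28 wide (y), 34 high; its top is 84 mm above the underside. About 160 g. Origin: centre of the underside, z up. Starts upright on the green cutting mat; may be absent (None).
- fixture: Slide-jaw fixture screwed to the table. Aluminium bed: own x -45 to 45 mm, own y -150 to 110 mm, top 14 mm above the table. Two steel jaws on it, faces square to own y, 60 mm wide (x -30 to 30), 34 mm high above the bed; buildings stand on the bed between them. Origin: on the table, midway between the jaw faces when fully open. y = sliding direction.
- fixed_jaw: Fixed steel jaw at the fixture's +y end, 60 x 30 x 34 mm, working face at fixture y = +75 mm. Its frame is the same as the fixture's (origin not on the jaw itself).
- jaw (a joint): Sliding steel jaw, m: 0 = fully open (face at fixture y = -75 mm), grows as it closes towards the fixed jaw, up to 0.110; clear opening between jaws = 0.150 - value. No spring, stays where left; 4 N friction, light damping. Starts at 0 to 0.10. Firm means over 3 N on the building for a moment: push the post with 12 to 20 N and hold.
- jaw_grip (a point): Grip point of the sliding jaw, in the black upright post on it: 20 mm thick in fixture x, 14 mm in fixture y, from the jaw's top (48 mm above the table) up to 93 mm. The point is on the post's axis, 74 mm above the table, 35 mm behind the jaw's working face.
- shelf: Low plywood drying shelf fixed to the table, top 40 mm above the table, 200 mm deep (own x) and 280 mm wide (own y). Origin: on the table under its centre. The row runs along own y over the middle of the depth (x near 0), buildings' length along own x.
- glue: Bystander: white glue bottle 48 mm in diameter, 140 mm high. Leave alone. Origin: centre of underside.
- jar: Bystander: glass jar with a red lid, 64 mm in diameter, 80 mm high. Leave alone. Origin: centre of underside.
- screwdriver: Bystander: screwdriver 170 mm long lying on the table beyond the fixture. Leave alone.

How it is judged:
On the way, in this order (a step that is already met when the one before it is completed fails the run):
1. the long building is squeezed between the jaws across its long walls (angle between the x axis of long_hall and the x axis of fixture, either way round below 0.07 rad and angle between long_hall's own z axis and vertical below 0.07 rad and contact force between fixed_jaw and long_hall above 3 N and x of long_hall in the frame of fixture between -0.025 and 0.025 m and z of long_hall in the frame of fixture between 0.01 and 0.02 m and y of long_hall in the frame of fixture between 0.045 and 0.055 m and horizontal distance between jaw_grip and long_hall below 0.0669 m), for 0.3 s.
2. the long building, turned a quarter turn, is squeezed between the jaws across its end walls (angle between the x axis of long_hall and the y axis of fixture, either way round below 0.07 rad and angle between long_hall's own z axis and vertical below 0.07 rad and contact force between fixed_jaw and long_hall above 3 N and x of long_hall in the frame of fixture between -0.025 and 0.025 m and z of long_hall in the frame of fixture between 0.01 and 0.02 m and y of long_hall in the frame of fixture between 0.014 and 0.024 m and horizontal distance between jaw_grip and long_hall below 0.0963 m), for 0.3 s.
3. the middle building is squeezed between the jaws across its long walls (angle between the x axis of middle_hall and the x axis of fixture, either way round below 0.07 rad and angle between middle_hall's own z axis and vertical below 0.07 rad and contact force between fixed_jaw and middle_hall above 3 N and x of middle_hall in the frame of fixture between -0.025 and 0.025 m and z of middle_hall in the frame of fixture between 0.01 and 0.02 m and y of middle_hall in the frame of fixture between 0.045 and 0.055 m and horizontal distance between jaw_grip and middle_hall below 0.0669 m), for 0.3 s.
4. the middle building, turned a quarter turn, is squeezed between the jaws across its end walls (angle between the x axis of middle_hall and the y axis of fixture, either way round below 0.07 rad and angle between middle_hall's own z axis and vertical below 0.07 rad and contact force between fixed_jaw and middle_hall above 3 N and x of middle_hall in the frame of fixture between -0.025 and 0.025 m and z of middle_hall in the frame of fixture between 0.01 and 0.02 m and y of middle_hall in the frame of fixture between 0.024 and 0.034 m and horizontal distance between jaw_grip and middle_hall below 0.0867 m), for 0.3 s.
5. the short building is squeezed between the jaws across its long walls (angle between the x axis of short_hall and the x axis of fixture, either way round below 0.07 rad and angle between short_hall's own z axis and vertical below 0.07 rad and contact force between fixed_jaw and short_hall above 3 N and x of short_hall in the frame of fixture between -0.025 and 0.025 m and z of short_hall in the frame of fixture between 0.01 and 0.02 m and y of short_hall in the frame of fixture between 0.045 and 0.055 m and horizontal distance between jaw_grip and short_hall below 0.0669 m), for 0.3 s.
6. the short building, turned a quarter turn, is squeezed between the jaws across its end walls (angle between the x axis of short_hall and the y axis of fixture, either way round below 0.07 rad and angle between short_hall's own z axis and vertical below 0.07 rad and contact force between fixed_jaw and short_hall above 3 N and x of short_hall in the frame of fixture between -0.025 and 0.025 m and z of short_hall in the frame of fixture between 0.01 and 0.02 m and y of short_hall in the frame of fixture between 0.034 and 0.044 m and horizontal distance between jaw_grip and short_hall below 0.0772 m), for 0.3 s.
At the end, for the whole second after the job is handed in: Every building present stands upright and still on the shelf, centre within 25 mm of mid-depth and 125 mm of mid-width, length within 8 degrees of the depth direction, another building's centre at most 80 mm away (gap up to about 30 mm) (z of long_hall in the frame of shelf between 0.036 and 0.045 m and x of long_hall in the frame of shelf between -0.025 and 0.025 m and y of long_hall in the frame of shelf between -0.125 and 0.125 m and angle between the x axis of each of long_hall, middle_hall, short_hall and the x axis of shelf, either way round below 0.14 rad and angle between each of long_hall, middle_hall, short_hall's own z axis and vertical below 0.07 rad and linear speed of each of long_hall, middle_hall, short_hall below 0.02 m/s and (horizontal distance between long_hall and middle_hall below 0.08 m or horizontal distance between long_hall and short_hall below 0.08 m) and z of middle_hall in the frame of shelf between 0.036 and 0.045 m and x of middle_hall in the frame of shelf between -0.025 and 0.025 m and y of middle_hall in the frame of shelf between -0.125 and 0.125 m and (horizontal distance between middle_hall and long_hall below 0.08 m or horizontal distance between middle_hall and short_hall below 0.08 m) and z of short_hall in the frame of shelf between 0.036 and 0.045 m and x of short_hall in the frame of shelf between -0.025 and 0.025 m and y of short_hall in the frame of shelf between -0.125 and 0.125 m and (horizontal distance between short_hall and long_hall below 0.08 m or horizontal distance between short_hall and middle_hall below 0.08 m)); the robot touches nothing.
It fails at once if the glue is pushed aside (distance of glue from where it was at the start of the episode above 0.03 m).
It fails at once if the jar is pushed aside (distance of jar from where it was at the start of the episode above 0.03 m).
It fails at once if the screwdriver is pushed aside (distance of screwdriver from where it was at the start of the episode above 0.03 m).
Of long_hall, middle_hall, short_hall only 2 to 3 are there at a start; the rules pass over those that are not, and their reading is None.
At some moment in a run one of long_hall, middle_hall, short_hall may be knocked a few centimetres aside while the robot is not near it.
It also fails if it takes over 210 s, if anything falls off the work surface, if the arm or the gripper's body presses on something with over 40 N, if the wrist force passes 120 N, or if a joint passes its speed limit or range.

## Working session

There is one attempt and no reset: what is moved stays moved. The work goes in short steps, Python scripts to look and compute and a tool call to move; the robot and the scene stay as the last step left them, time stands still between calls to the robot, and variables do not carry over. Pictures are saved under pics/ and viewed, at most 14 in all, crops included, and the job is handed in when it is done.

Besides the shell and the picture viewer there is one more tool, called by a JSON object that holds its "fn" and its "kwargs", one argument or row to a line. send_rows: Moves the arm, as the interface text tells. Shifts and turns lie within -1 to 1; 1 stands for 0.5 m of shift or 1.5 rad of turn. Its arguments: {"type":"object","properties":{"increments":{"type":"array","items":{"type":"object","properties":{"claw":{"type":"number"},"dx":{"type":"number"},"dy":{"type":"number"},"dz":{"type":"number"},"yaw":{"type":"number"}}}}},"required":["increments"]}

```bash
mkdir -p pics; python3 - <<'E'
from plant import manip
import cv2
for n in("scene","top"):
    cv2.imwrite(f"pics/{n}0.png",manip.grab_frame(n)[:,:,::-1]); p=manip.camera_params(n); print(p)
print(manip.state())
E
```

```text
{'camera_matrix': array([[450.36539763,   0.        , 318.05642729],
       [  0.        , 450.36539763, 203.88730899],
       [  0.        ,   0.        ,   1.        ]]), 'k1': -0.1071604308230158, 'extrinsics': array([[-0.86773156,  0.49679674,  0.01532784,  0.49281055],
       [ 0.31193032,  0.5683253 , -0.76138416, -0.08806906],
       [-0.38696437, -0.65589584, -0.64811976,  1.26747817],
       [ 0.        ,  0.        ,  0.        ,  1.        ]])}
{'camera_matrix': array([[498.33287429,   0.        , 320.88377598],
       [  0.        , 498.33287429, 193.31388625],
       [  0.        ,   0.        ,   1.        ]]), 'k1': -0.06748543508262153, 'extrinsics': array([[-0.02795832, -0.99960624,  0.00238772,  0.01585987],
       [-0.98912414,  0.02731993, -0.14452353,  0.54085431],
       [ 0.14440139, -0.00640238, -0.98949848,  1.27776679],
       [ 0.        ,  0.        ,  0.        ,  1.        ]])}
{'time': 0.1, 'joint_pos': array([ 1.15102474e+00,  5.32806473e-02,  1.61418858e+00,  2.72974129e-05,
        1.47601758e+00, -1.18982497e-01]), 'joint_vel': array([ 0.00109934,  0.00057888, -0.00393684,  0.00285633, -0.00315743,
        0.0008994 ]), 'joint_efforts': array([ 1.28494426e-04, -3.94903493e+01, -3.71362603e+01, -1.79211665e-04,
        3.92289046e-03, -2.19760585e-05]), 'tool_pos': array([0.18491458, 0.59641063, 0.23017324]), 'tool_rot': array([-2.65143505e-04,  1.49829457e-01,  9.88711402e-01, -9.09309271e-04]), 'contact_force': array([ 0.05121857, -0.49644013, -0.27616169]), 'ft_torque': array([ 0.02491831, -0.02368551,  0.00381737]), 'grasp_force': 0.0, 'gripper_width': 0.9993403963498676}
```

View pics/top0.png

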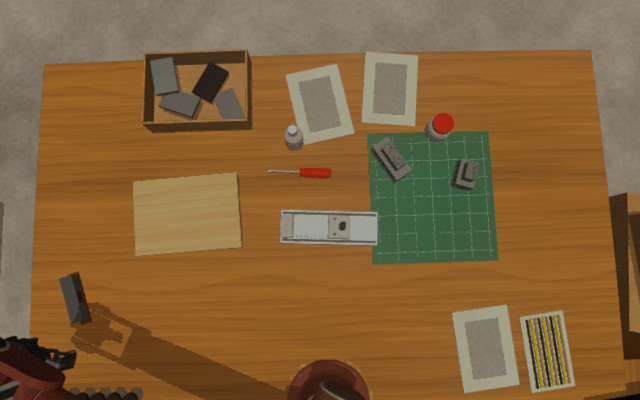

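View pics/scene0.png

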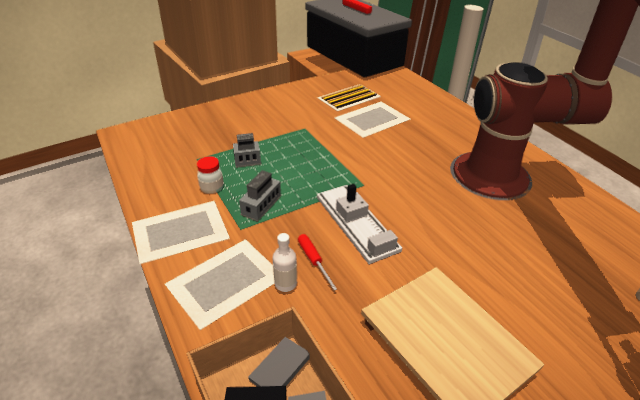

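```bash
python3 - <<'E'
import cv2
t=cv2.imread("pics/top0.png"); s=cv2.imread("pics/scene0.png")
cv2.imwrite("pics/tc.png",cv2.resize(t[120:250,265:505],None,fx=3.3,fy=3.3,interpolation=cv2.INTER_CUBIC))
cv2.imwrite("pics/sc.png",cv2.resize(s[125:270,195:405],None,fx=3.8,fy=3.8,interpolation=cv2.INTER_CUBIC))
E
```

```text
(no output)
```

View pics/tc.png

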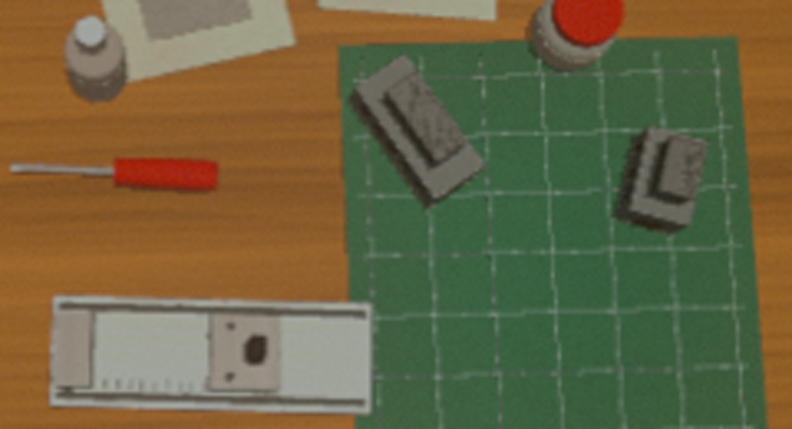

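View pics/sc.png

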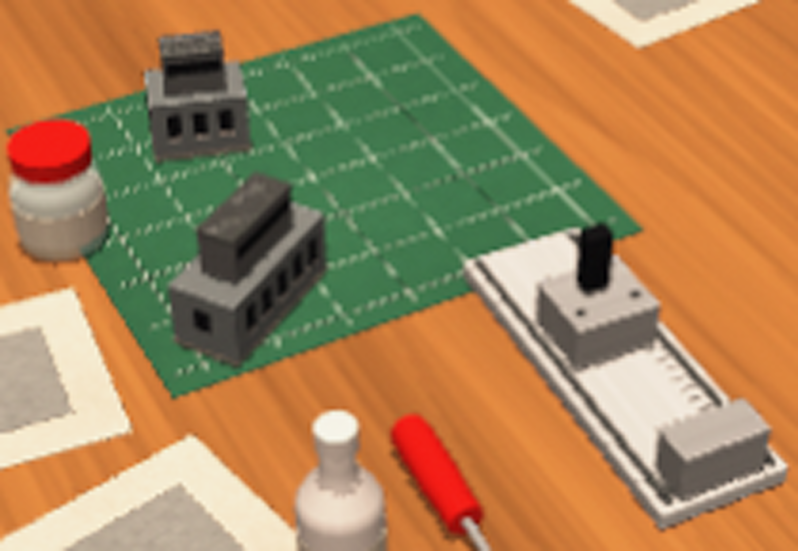

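```bash
cat > h.py <<'E'
import numpy as np, cv2
from scipy.optimize import minimize, least_squares
from scipy.spatial.transform import Rotation as R
from plant import manip
P={n:manip.camera_params(n) for n in("scene","top")}
def proj(n,X):
    p=P[n]; X=np.atleast_2d(X).astype(float); E=p["extrinsics"]
    return cv2.projectPoints(X,cv2.Rodrigues(E[:3,:3])[0],E[:3,3],p["camera_matrix"],np.array([p["k1"],0,0,0.]))[0][:,0]
def world(pose,pts,z0=0):
    x,y,a=pose; c,s=np.cos(a),np.sin(a); q=np.atleast_2d(pts)
    return np.c_[x+c*q[:,0]-s*q[:,1],y+s*q[:,0]+c*q[:,1],q[:,2]+z0]
def box(lx,ly,z0,z1): return np.array([[i*lx/2,j*ly/2,k] for i in(-1,1) for j in(-1,1) for k in(z0,z1)])
LAN={.112:.069,.092:.057,.072:.045}
S=4
def sil(n,pose,L,z0,r):
    m=np.zeros(((r[3]-r[1])*S,(r[2]-r[0])*S),np.uint8)
    for b in(box(L,.05,0,.05),box(LAN[L],.028,.05,.084)):
        q=(proj(n,world(pose,b,z0))-[r[0],r[1]]+.5)*S
        cv2.fillConvexPoly(m,cv2.convexHull(np.round(q*8).astype(np.int32)),255,shift=3)
    return cv2.resize(m,None,fx=1/S,fy=1/S,interpolation=cv2.INTER_AREA)/255.
def fit(guess,L,z0=0.,cams=("scene","top"),pad=14,imgs=None):
    "silhouette fit of a grey hall on a coloured ground; guess (x,y,yaw)"
    D=[]
    for n in cams:
        im=imgs[n] if imgs else manip.grab_frame(n)
        q=proj(n,world(guess,box(.112,.05,0,.084),z0)); r=np.r_[q.min(0)-pad,q.max(0)+pad].astype(int)
        c=im[r[1]:r[3],r[0]:r[2]].astype(float); sat=(c.max(2)-c.min(2))/(c.max(2)+1)
        D.append((n,r,np.clip((.32-sat)/.1,0,1)))
    def cost(p): return sum(np.abs(sil(n,p,L,z0,r)-m).sum() for n,r,m in D)
    best=None
    for da in(-.3,0,.3):
        o=minimize(cost,np.add(guess,[0,0,da]),method="Nelder-Mead",options=dict(initial_simplex=np.add(guess,[0,0,da])+np.array([[0,0,0],[.012,0,0],[0,.012,0],[0,0,.15]]),xatol=1e-4,fatol=.1))
        if best is None or o.fun<best.fun: best=o
    return best.x,best.fun
def fitpts(obs,g):
    "obs: (cam,local xyz,pixel)"
    f=lambda p:np.concatenate([proj(n,world(p,l))[0]-u for n,l,u in obs])
    o=least_squares(f,g); return o.x,np.abs(f(o.x)).max()
def plan(*wps):
    "wps: (x,y,z,th) world TCP and direction of the closing line (mod pi); prints increments from present pose"
    s=manip.state(); r=R.from_quat(np.roll(s["tool_rot"],-1)); M=r.as_matrix(); yl=np.arctan2(M[1,1],M[0,1])
    for x,y,z,th in wps:
        d=M.T@(np.array([x,y,z])-s["tool_pos"])/.5
        t=-((th-yl+np.pi/2)%np.pi-np.pi/2)
        print(dict(dx=round(d[0],3),dy=round(d[1],3),dz=round(d[2],3),yaw=round(t/1.5,3)),"alt",round((t-np.sign(t)*np.pi)/1.5,3))
def st():
    s=manip.state(); M=R.from_quat(np.roll(s["tool_rot"],-1)).as_matrix()
    print("t",round(s["time"],2),"tcp",s["tool_pos"].round(4),"yl",round(np.arctan2(M[1,1],M[0,1]),3),"F",s["contact_force"].round(1),"w",round(s["gripper_width"],3),"gf",round(s["grasp_force"],1),"q6",s["joint_pos"][5].round(2))
E
python3 - <<'E'
from h import *
im={n:cv2.imread(f"pics/{n}0.png")[:,:,::-1] for n in P}
T=lambda u,v:np.array([265+u/3.3-.35,120+v/3.3-.35]); C=lambda u,v:np.array([195+u/3.8-.35,125+v/3.8-.35])
o=[("top",(.045,.11,.014),T(54,296)),("top",(.045,-.15,.014),T(372,303)),("top",(-.045,-.15,.014),T(370,413)),("top",(-.045,.11,.014),T(51,405)),
("scene",(.045,-.15,.014),C(465,262)),("scene",(.045,.11,.014),C(664,520)),("scene",(-.045,.11,.014),C(786,465))]
F,e=fitpts(o,[.5,.06,0]); print("fixture",F,e)
o=[("top",(.1,.14,.04),(133,182)),("top",(.1,-.14,.04),(238,173)),("top",(-.1,-.14,.04),(241,247)),("top",(-.1,.14,.04),(136,255)),
("scene",(.1,-.14,.04),(362,312)),("scene",(-.1,-.14,.04),(437,269)),("scene",(-.1,.14,.04),(541,364))]
H,e=fitpts(o,[.5,.4,0]); print("shelf",H,e)
# jaw post top
g=lambda v:np.r_[proj("top",world(F,(0,v[0],.093)))[0]-T(255,345),proj("scene",world(F,(0,v[0],.093)))[0]-C(596,228)]
o=least_squares(g,[-.05]);print("post y",o.x,g(o.x)," jaw",o.x+.11)
for name,px in(("big",T(420,128)),("small",T(670,170))):
    k=least_squares(lambda v:proj("top",(v[0],v[1],.05))[0]-px,[.5,-.1]).x
    for L in LAN:
        print(name,L,min((fit([k[0],k[1],a],L,imgs=im) for a in(-2.2,-1.,0.4,1.5)),key=lambda t:t[1]))
E
```

```text
fixture [ 0.45413311  0.00455586 -0.05221973] 2.0541654809409238
shelf [0.49787737 0.36100443 0.05742624] 4.173922605367125
post y [-0.05338666] [-0.25642246  0.82610121 -0.30771816 -0.12381077]  jaw [0.05661334]
big 0.112 (array([ 0.63016518, -0.18852726,  0.59670802]), np.float64(1149.9938949798375))
big 0.092 (array([ 0.63042694, -0.18888113,  0.53210887]), np.float64(1415.4522017873642))
big 0.072 (array([ 0.63986229, -0.18086134,  0.53946991]), np.float64(1739.4681499560274))
small 0.112 (array([ 0.58216765, -0.39025216,  1.4649057 ]), np.float64(1571.5641563312222))
small 0.092 (array([ 0.58208634, -0.39091239,  1.56188983]), np.float64(1350.2144810462348))
small 0.072 (array([ 0.58297977, -0.38867235,  2.8367219 ]), np.float64(943.1655206455066))
```

```bash
cat >> h.py <<'E'
def draw(im,n,pose,b,z0=0,k=3.,off=(0,0),col=(0,0,255)):
    q=(proj(n,world(pose,b,z0))-off+.5)*k
    for i in range(8):
        for j in range(i):
            if bin(i^j).count("1")==1: cv2.line(im,tuple(map(int,q[i])),tuple(map(int,q[j])),col,1)
E
python3 - <<'E'
from h import *
im={n:cv2.imread(f"pics/{n}0.png") for n in P}
F=[.45413,.00456,-.0522];H=[.49788,.361,.0574]
out=[]
for n,(r) in(("top",(125,120,515,270)),("scene",(190,125,580,400))):
    k=2.; c=cv2.resize(im[n][r[1]:r[3],r[0]:r[2]],None,fx=k,fy=k)
    sm=np.zeros_like(c)
    b=box(.09,.26,0,.014); b[:,1]-=.02; draw(c,n,F,b,0,k,r[:2])
    draw(c,n,H,box(.2,.28,0,.04),0,k,r[:2])
    for p,L in(([.63017,-.18853,.5967],.112),([.58298,-.38867,2.8367],.072)):
        draw(c,n,p,box(L,.05,0,.05),0,k,r[:2]); draw(c,n,p,box(LAN[L],.028,.05,.084),0,k,r[:2],(255,0,0))
    out.append(c)
f=im["top"].astype(float); 
for u,v in((425,150),(410,165),(385,150),(470,170),(465,180),(440,200)): print(u,v,im["top"][v,u])
for u,v in((260,190),(250,200),(265,180),(300,170)): print("s",u,v,im["scene"][v,u])
o=np.vstack([out[0],out[1][:300]]); cv2.imwrite("pics/ov.png",o); print(o.shape)
E
```

```text
425 150 [63 96 60]
410 165 [62 95 57]
385 150 [ 84  95 101]
470 170 [82 93 98]
465 180 [50 60 60]
440 200 [63 96 57]
s 260 190 [21 22 24]
s 250 200 [129 140 145]
s 265 180 [44 46 51]
s 300 170 [ 79 123  65]
(600, 780, 3)
```

View pics/ov.png

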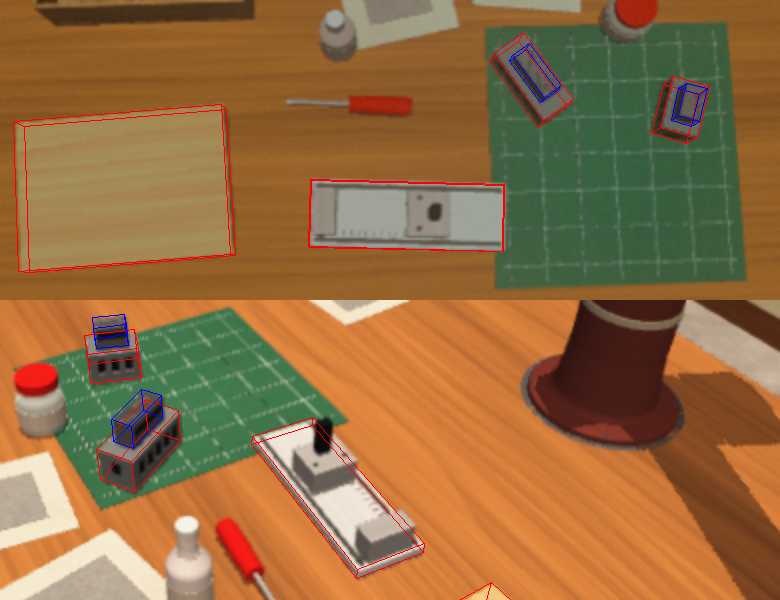

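```bash
cat >> h.py <<'E'
F=np.array([.45413,.00456,-.0522]);H=np.array([.49788,.361,.0574])
def fx(x,y,z,th): # fixture frame -> world waypoint
    w=world(F,(x,y,z))[0]; return (*w,th+F[2])
def sh(x,y,z,th):
    w=world(H,(x,y,z))[0]; return (*w,th+H[2])
E
python3 - <<'E'
from h import *
plan(fx(0,-.053,.2,0),fx(0,-.053,.056,0),fx(0,-.110,.056,0),fx(0,-.110,.2,0))
E
```

```text
{'dx': np.float64(-0.891), 'dy': np.float64(-1.074), 'dz': np.float64(0.062), 'yaw': np.float64(0.881)} alt -1.213
{'dx': np.float64(-0.891), 'dy': np.float64(-1.073), 'dz': np.float64(0.35), 'yaw': np.float64(0.881)} alt -1.213
{'dx': np.float64(-0.919), 'dy': np.float64(-1.184), 'dz': np.float64(0.35), 'yaw': np.float64(0.881)} alt -1.213
{'dx': np.float64(-0.919), 'dy': np.float64(-1.184), 'dz': np.float64(0.062), 'yaw': np.float64(0.881)} alt -1.213
```

{"fn": "send_rows", "kwargs": {
  "increments": [
    {"dx":-0.8,"dy":-0.95,"dz":0.05,"yaw":0.88,"claw":-1},
    {"dx":-0.8,"dy":-0.95,"dz":0.05,"yaw":0.88,"claw":-1},
    {"dx":-0.8,"dy":-0.95,"dz":0.05,"yaw":0.88,"claw":-1},
    {"dx":-0.8,"dy":-0.95,"dz":0.05,"yaw":0.88,"claw":-1},
    {"dx":-0.8,"dy":-0.95,"dz":0.05,"yaw":0.88,"claw":-1},
    {"dx":-0.8,"dy":-0.95,"dz":0.05,"yaw":0.88,"claw":-1},
    {"dx":-0.8,"dy":-0.95,"dz":0.05,"yaw":0.88,"claw":-1},
    {"dx":-0.8,"dy":-0.95,"dz":0.05,"yaw":0.88,"claw":-1},
    {"dx":-0.8,"dy":-0.95,"dz":0.05,"yaw":0.88,"claw":-1},
    {"dx":-0.8,"dy":-0.95,"dz":0.05,"yaw":0.88,"claw":-1},
    {"dx":-0.8,"dy":-0.95,"dz":0.05,"yaw":0.88,"claw":-1},
    {"dx":-0.8,"dy":-0.95,"dz":0.05,"yaw":0.88,"claw":-1},
    {"dx":-0.8,"dy":-0.95,"dz":0.05,"yaw":0.88,"claw":-1}
  ]
}}

```text
time: 1.72
tool_pos: [0.4261, 0.0259, 0.2061]
tool_rot: [-0.0, 0.724, 0.69, 0.0]
contact_force: [0.3, -0.1, -0.1]
gripper_width: 0.999
grasp_force: 0.0
```

```bash
python3 - <<'E'
from h import *
st();plan(fx(0,-.053,.2,0),fx(0,-.053,.056,0),fx(0,-.108,.056,0),fx(0,-.108,.2,0))
E
```

```text
t 1.73 tcp [0.4261 0.0259 0.2061] yl -0.048 F [ 0.3 -0.1 -0.1] w 0.999 gf 0.0 q6 -0.07
{'dx': np.float64(-0.146), 'dy': np.float64(0.058), 'dz': np.float64(0.012), 'yaw': np.float64(0.003)} alt -2.092
{'dx': np.float64(-0.146), 'dy': np.float64(0.058), 'dz': np.float64(0.3), 'yaw': np.float64(0.003)} alt -2.092
{'dx': np.float64(-0.256), 'dy': np.float64(0.057), 'dz': np.float64(0.3), 'yaw': np.float64(0.003)} alt -2.092
{'dx': np.float64(-0.256), 'dy': np.float64(0.057), 'dz': np.float64(0.012), 'yaw': np.float64(0.003)} alt -2.092
```

{"fn": "send_rows", "kwargs": {
  "increments": [
    {"dx":-0.146,"dy":0.058,"dz":0.0,"yaw":0.003,"claw":-1},
    {"dx":-0.146,"dy":0.058,"dz":0.1,"yaw":0.003,"claw":-1},
    {"dx":-0.146,"dy":0.058,"dz":0.2,"yaw":0.003,"claw":-1},
    {"dx":-0.146,"dy":0.058,"dz":0.3,"yaw":0.003,"claw":-1},
    {"dx":-0.146,"dy":0.058,"dz":0.3,"yaw":0.003,"claw":-1},
    {"dx":-0.146,"dy":0.058,"dz":0.3,"yaw":0.003,"claw":1},
    {"dx":-0.146,"dy":0.058,"dz":0.3,"yaw":0.003,"claw":1},
    {"dx":-0.146,"dy":0.058,"dz":0.3,"yaw":0.003,"claw":1},
    {"dx":-0.146,"dy":0.058,"dz":0.3,"yaw":0.003,"claw":1},
    {"dx":-0.146,"dy":0.058,"dz":0.3,"yaw":0.003,"claw":1},
    {"dx":-0.146,"dy":0.058,"dz":0.3,"yaw":0.003,"claw":1}
  ]
}}

```text
time: 3.1
tool_pos: [0.4503, -0.0497, 0.0579]
tool_rot: [-0.002, 0.726, 0.688, -0.002]
contact_force: [-13.6, 1.1, 15.1]
gripper_width: 0.225
grasp_force: 60.2
```

```bash
python3 - <<'E'
from h import *
st();plan(fx(0,-.108,.056,0),fx(0,-.108,.2,0))
E
```

```text
t 3.1 tcp [ 0.4503 -0.0497  0.0579] yl -0.054 F [-13.6   1.1  15.1] w 0.225 gf 60.2 q6 -0.22
{'dx': np.float64(-0.107), 'dy': np.float64(0.002), 'dz': np.float64(0.004), 'yaw': np.float64(-0.001)} alt 2.093
{'dx': np.float64(-0.107), 'dy': np.float64(0.001), 'dz': np.float64(-0.284), 'yaw': np.float64(-0.001)} alt 2.093
```

{"fn": "send_rows", "kwargs": {
  "increments": [
    {"dx":-0.06,"dy":0,"dz":0,"yaw":0,"claw":1},
    {"dx":-0.11,"dy":0,"dz":0,"yaw":0,"claw":1},
    {"dx":-0.11,"dy":0,"dz":0,"yaw":0,"claw":1},
    {"dx":-0.11,"dy":0,"dz":0,"yaw":0,"claw":1},
    {"dx":-0.11,"dy":0,"dz":0,"yaw":0,"claw":-1},
    {"dx":-0.11,"dy":0,"dz":0,"yaw":0,"claw":-1},
    {"dx":-0.11,"dy":0,"dz":0,"yaw":0,"claw":-1},
    {"dx":-0.11,"dy":0,"dz":-0.15,"yaw":0,"claw":-1},
    {"dx":-0.11,"dy":0,"dz":-0.3,"yaw":0,"claw":-1},
    {"dx":-0.11,"dy":0,"dz":-0.3,"yaw":0,"claw":-1}
  ]
}}

```text
time: 4.35
tool_pos: [0.4507, -0.1052, 0.2112]
tool_rot: [0.003, 0.726, 0.688, 0.002]
contact_force: [0.7, 0.6, -0.3]
gripper_width: 0.998
grasp_force: 0.0
```

```bash
python3 - <<'E'
from h import *
st()
b,c=fit([.630,-.1885,.5967],.112,cams=("scene",)); print(b,c)
b,c=fit([.630,-.1885,.5967],.112); print(b,c)
t=b[2]+np.pi/2
plan((b[0],b[1],.2,t),(b[0],b[1],.055,t))
E
```

```text
t 4.35 tcp [ 0.4507 -0.1052  0.2112] yl -0.054 F [ 0.7  0.6 -0.3] w 0.998 gf 0.0 q6 -0.34
[ 0.62940123 -0.18616933  0.57852341] 812.2174712577132
[ 0.62997598 -0.18806355  0.5816564 ] 1560.3669674669559
{'dx': np.float64(-0.147), 'dy': np.float64(0.369), 'dz': np.float64(0.017), 'yaw': np.float64(0.623)} alt -1.471
{'dx': np.float64(-0.146), 'dy': np.float64(0.368), 'dz': np.float64(0.307), 'yaw': np.float64(0.623)} alt -1.471
```

{"fn": "send_rows", "kwargs": {
  "increments": [
    {"dx":-0.147,"dy":0.369,"dz":0.0,"yaw":0.615,"claw":-1},
    {"dx":-0.147,"dy":0.369,"dz":0.0,"yaw":0.615,"claw":-1},
    {"dx":-0.147,"dy":0.369,"dz":0.0,"yaw":0.615,"claw":-1},
    {"dx":-0.147,"dy":0.369,"dz":0.0,"yaw":0.615,"claw":-1},
    {"dx":-0.147,"dy":0.369,"dz":0.0,"yaw":0.615,"claw":-1},
    {"dx":-0.147,"dy":0.369,"dz":0.0,"yaw":0.615,"claw":-1},
    {"dx":-0.147,"dy":0.369,"dz":0.1,"yaw":0.615,"claw":-1},
    {"dx":-0.147,"dy":0.369,"dz":0.2,"yaw":0.615,"claw":-1},
    {"dx":-0.147,"dy":0.369,"dz":0.307,"yaw":0.615,"claw":-1},
    {"dx":-0.147,"dy":0.369,"dz":0.307,"yaw":0.615,"claw":-1},
    {"dx":-0.147,"dy":0.369,"dz":0.307,"yaw":0.615,"claw":1},
    {"dx":-0.147,"dy":0.369,"dz":0.307,"yaw":0.615,"claw":1},
    {"dx":-0.147,"dy":0.369,"dz":0.307,"yaw":0.615,"claw":1},
    {"dx":-0.147,"dy":0.369,"dz":0.307,"yaw":0.615,"claw":1},
    {"dx":-0.147,"dy":0.369,"dz":0.307,"yaw":0.615,"claw":1}
  ]
}}

```text
time: 6.38
tool_pos: [0.6304, -0.1885, 0.0554]
tool_rot: [0.001, 0.956, 0.293, 0.001]
contact_force: [-1.2, 0.3, 6.2]
gripper_width: 0.314
grasp_force: 59.5
```

```bash
python3 - <<'E'
from h import *
st()
s=manip.state()["tool_pos"]; M=manip.state()["tool_rot"]
plan((s[0],s[1],.19,-.96),fx(0,.043,.19,np.pi/2),fx(0,.043,.070,np.pi/2))
E
```

```text
t 6.38 tcp [ 0.6304 -0.1885  0.0554] yl -0.977 F [-1.2  0.3  6.2] w 0.314 gf 59.5 q6 0.57
{'dx': np.float64(0.001), 'dy': np.float64(0.001), 'dz': np.float64(-0.269), 'yaw': np.float64(-0.011)} alt 2.083
{'dx': np.float64(-0.024), 'dy': np.float64(-0.585), 'dz': np.float64(-0.271), 'yaw': np.float64(0.431)} alt -1.664
{'dx': np.float64(-0.024), 'dy': np.float64(-0.586), 'dz': np.float64(-0.031), 'yaw': np.float64(0.431)} alt -1.664
```

{"fn": "send_rows", "kwargs": {
  "increments": [
    {"dx":0,"dy":0,"dz":-0.1,"yaw":0,"claw":1},
    {"dx":0,"dy":0,"dz":-0.22,"yaw":0,"claw":1},
    {"dx":-0.024,"dy":-0.585,"dz":-0.24,"yaw":0.431,"claw":1},
    {"dx":-0.024,"dy":-0.585,"dz":-0.24,"yaw":0.431,"claw":1},
    {"dx":-0.024,"dy":-0.585,"dz":-0.24,"yaw":0.431,"claw":1},
    {"dx":-0.024,"dy":-0.585,"dz":-0.24,"yaw":0.431,"claw":1},
    {"dx":-0.024,"dy":-0.585,"dz":-0.24,"yaw":0.431,"claw":1},
    {"dx":-0.024,"dy":-0.585,"dz":-0.24,"yaw":0.431,"claw":1},
    {"dx":-0.024,"dy":-0.585,"dz":-0.24,"yaw":0.431,"claw":1},
    {"dx":-0.024,"dy":-0.585,"dz":-0.14,"yaw":0.431,"claw":1},
    {"dx":-0.024,"dy":-0.585,"dz":-0.06,"yaw":0.431,"claw":1},
    {"dx":-0.024,"dy":-0.585,"dz":-0.04,"yaw":0.431,"claw":1},
    {"dx":-0.024,"dy":-0.585,"dz":-0.03,"yaw":0.431,"claw":1},
    {"dx":-0.024,"dy":-0.585,"dz":-0.03,"yaw":0.431,"claw":1}
  ]
}}

```text
time: 8.12
tool_pos: [0.4574, 0.0471, 0.0698]
tool_rot: [0.0, 1.0, -0.027, 0.002]
contact_force: [0.7, 0.0, -1.8]
gripper_width: 0.315
grasp_force: 60.2
```

```bash
python3 - <<'E'
from h import *
st()
plan(fx(0,.043,.070,np.pi/2),fx(0,-.108,.2,0),fx(0,-.108,.056,0))
for n in P: cv2.imwrite(f"pics/{n}1.png",manip.grab_frame(n)[:,:,::-1])
a=cv2.imread("pics/scene1.png")[150:300,250:450]; b=cv2.imread("pics/top1.png")[170:270,250:450]
cv2.imwrite("pics/v1.png",cv2.resize(np.vstack([b,a]),None,fx=2.4,fy=2.4,interpolation=cv2.INTER_CUBIC))
E
```

```text
t 8.12 tcp [0.4574 0.0471 0.0698] yl -1.624 F [ 0.7  0.  -1.8] w 0.315 gf 60.2 q6 1.57
{'dx': np.float64(-0.002), 'dy': np.float64(-0.001), 'dz': np.float64(-0.0), 'yaw': np.float64(-0.001)} alt 2.094
{'dx': np.float64(-0.001), 'dy': np.float64(0.301), 'dz': np.float64(-0.26), 'yaw': np.float64(1.046)} alt -1.048
{'dx': np.float64(-0.002), 'dy': np.float64(0.301), 'dz': np.float64(0.028), 'yaw': np.float64(1.046)} alt -1.048
```

View pics/v1.png

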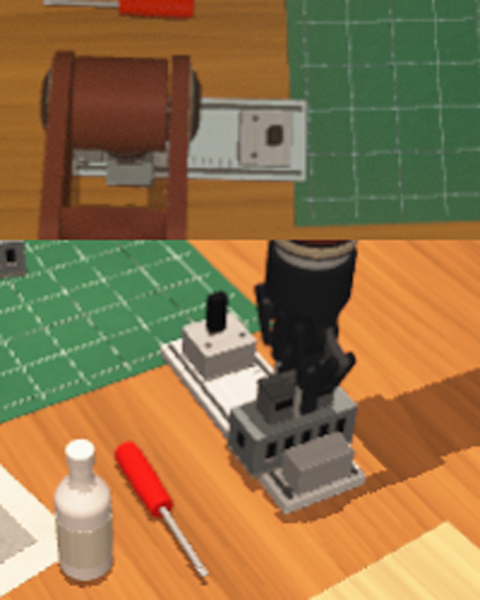

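{"fn": "send_rows", "kwargs": {
  "increments": [
    {"dx":0,"dy":0,"dz":0,"yaw":0,"claw":-1},
    {"dx":0,"dy":0,"dz":0,"yaw":0,"claw":-1},
    {"dx":0,"dy":0,"dz":0,"yaw":0,"claw":-1},
    {"dx":0,"dy":0,"dz":-0.12,"yaw":0,"claw":-1},
    {"dx":0,"dy":0,"dz":-0.24,"yaw":0,"claw":-1},
    {"dx":-0.001,"dy":0.301,"dz":-0.26,"yaw":-1,"claw":-1},
    {"dx":-0.001,"dy":0.301,"dz":-0.26,"yaw":-1,"claw":-1},
    {"dx":-0.001,"dy":0.301,"dz":-0.26,"yaw":-1,"claw":-1},
    {"dx":-0.001,"dy":0.301,"dz":-0.26,"yaw":-1,"claw":-1},
    {"dx":-0.001,"dy":0.301,"dz":-0.26,"yaw":-1,"claw":-1},
    {"dx":-0.001,"dy":0.301,"dz":-0.26,"yaw":-1,"claw":-1},
    {"dx":-0.001,"dy":0.301,"dz":-0.26,"yaw":-1,"claw":-1},
    {"dx":-0.001,"dy":0.301,"dz":-0.26,"yaw":-1,"claw":-1},
    {"dx":-0.001,"dy":0.301,"dz":-0.26,"yaw":-1,"claw":-1},
    {"dx":-0.001,"dy":0.301,"dz":-0.26,"yaw":-1,"claw":-1}
  ]
}}

```text
time: 10.1
tool_pos: [0.4469, -0.1025, 0.1978]
tool_rot: [-0.0, 0.75, 0.662, -0.0]
contact_force: [-0.7, 0.1, -0.0]
gripper_width: 0.998
grasp_force: 0.0
```

```bash
python3 - <<'E'
from h import *
st()
plan(fx(-.001,-.108,.2,0),fx(-.001,-.108,.059,0),fx(-.001,-.025,.059,0),fx(-.001,-.010,.059,0))
E
```

```text
t 10.1 tcp [ 0.4469 -0.1025  0.1978] yl -0.124 F [-0.7  0.1 -0. ] w 0.998 gf 0.0 q6 -0.26
{'dx': np.float64(-0.001), 'dy': np.float64(0.001), 'dz': np.float64(-0.004), 'yaw': np.float64(-0.048)} alt 2.046
{'dx': np.float64(-0.001), 'dy': np.float64(0.001), 'dz': np.float64(0.278), 'yaw': np.float64(-0.048)} alt 2.046
{'dx': np.float64(0.164), 'dy': np.float64(-0.011), 'dz': np.float64(0.278), 'yaw': np.float64(-0.048)} alt 2.046
{'dx': np.float64(0.194), 'dy': np.float64(-0.013), 'dz': np.float64(0.278), 'yaw': np.float64(-0.048)} alt 2.046
```

{"fn": "send_rows", "kwargs": {
  "increments": [
    {"dx":0,"dy":0,"dz":0.1,"yaw":-0.048,"claw":-1},
    {"dx":0,"dy":0,"dz":0.2,"yaw":-0.048,"claw":-1},
    {"dx":0,"dy":0,"dz":0.278,"yaw":-0.048,"claw":-1},
    {"dx":0,"dy":0,"dz":0.278,"yaw":-0.048,"claw":-1},
    {"dx":0,"dy":0,"dz":0.278,"yaw":-0.048,"claw":1},
    {"dx":0,"dy":0,"dz":0.278,"yaw":-0.048,"claw":1},
    {"dx":0,"dy":0,"dz":0.278,"yaw":-0.048,"claw":1},
    {"dx":0,"dy":0,"dz":0.278,"yaw":-0.048,"claw":1},
    {"dx":0,"dy":0,"dz":0.278,"yaw":-0.048,"claw":1},
    {"dx":0.04,"dy":-0.002,"dz":0.278,"yaw":-0.048,"claw":1},
    {"dx":0.08,"dy":-0.005,"dz":0.278,"yaw":-0.048,"claw":1},
    {"dx":0.12,"dy":-0.008,"dz":0.278,"yaw":-0.048,"claw":1},
    {"dx":0.15,"dy":-0.01,"dz":0.278,"yaw":-0.048,"claw":1},
    {"dx":0.17,"dy":-0.011,"dz":0.278,"yaw":-0.048,"claw":1},
    {"dx":0.175,"dy":-0.012,"dz":0.278,"yaw":-0.048,"claw":1},
    {"dx":0.18,"dy":-0.012,"dz":0.278,"yaw":-0.048,"claw":1},
    {"dx":0.185,"dy":-0.012,"dz":0.278,"yaw":-0.048,"claw":1},
    {"dx":0.19,"dy":-0.013,"dz":0.278,"yaw":-0.048,"claw":1},
    {"dx":0.19,"dy":-0.013,"dz":0.278,"yaw":-0.048,"claw":1}
  ]
}}

```text
time: 12.48
tool_pos: [0.4526, -0.0083, 0.0602]
tool_rot: [0.001, 0.725, 0.689, -0.001]
contact_force: [-3.4, -2.7, 6.3]
gripper_width: 0.222
grasp_force: 59.8
```

```bash
cat >> h.py <<'E'
def loc():
    s=manip.state(); p=s["tool_pos"]; d=p[:2]-F[:2]; c,q=np.cos(F[2]),np.sin(F[2])
    print("fixture xy",(c*d[0]+q*d[1]).round(4),(-q*d[0]+c*d[1]).round(4))
E
python3 - <<'E'
from h import *
st();loc()
E
```

```text
t 12.47 tcp [ 0.4526 -0.0083  0.0602] yl -0.051 F [-3.4 -2.7  6.3] w 0.222 gf 59.8 q6 -0.13
fixture xy -0.0008 -0.013
```

{"fn": "send_rows", "kwargs": {
  "increments": [
    {"dx":0.002,"claw":1},
    {"dx":0.004,"claw":1},
    {"dx":0.006,"claw":1},
    {"dx":0.006,"claw":1}
  ]
}}

```text
invalid input
```

```bash
python3 - <<'E'
from h import *
st();loc()
E
```

```text
t 12.47 tcp [ 0.4526 -0.0083  0.0602] yl -0.051 F [-3.4 -2.7  6.3] w 0.222 gf 59.8 q6 -0.13
fixture xy -0.0008 -0.013
```

All keys are needed.

{"fn": "send_rows", "kwargs": {
  "increments": [
    {"dx":0.002,"dy":0,"dz":0,"yaw":0,"claw":1},
    {"dx":0.004,"dy":0,"dz":0,"yaw":0,"claw":1},
    {"dx":0.006,"dy":0,"dz":0,"yaw":0,"claw":1},
    {"dx":0.006,"dy":0,"dz":0,"yaw":0,"claw":1}
  ]
}}

```text
time: 12.98
tool_pos: [0.4527, -0.0056, 0.0602]
tool_rot: [0.001, 0.725, 0.689, -0.001]
contact_force: [-4.1, -3.2, 6.4]
gripper_width: 0.22
grasp_force: 59.7
```

```bash
python3 - <<'E'
from h import *
st();loc()
E
```

```text
t 12.97 tcp [ 0.4527 -0.0056  0.0602] yl -0.051 F [-4.1 -3.2  6.4] w 0.22 gf 59.7 q6 -0.12
fixture xy -0.0009 -0.0103
```

{"fn": "send_rows", "kwargs": {
  "increments": [
    {"dx":0.001,"dy":0,"dz":0,"yaw":0,"claw":1},
    {"dx":0.002,"dy":0,"dz":0,"yaw":0,"claw":1},
    {"dx":0.003,"dy":0,"dz":0,"yaw":0,"claw":1},
    {"dx":0.004,"dy":0,"dz":0,"yaw":0,"claw":1},
    {"dx":0.004,"dy":0,"dz":0,"yaw":0,"claw":1}
  ]
}}

```text
time: 13.6
tool_pos: [0.4529, -0.0037, 0.0602]
tool_rot: [0.001, 0.725, 0.689, -0.001]
contact_force: [-4.0, -5.9, 6.4]
gripper_width: 0.224
grasp_force: 59.7
```

```bash
python3 - <<'E'
from h import *
st();loc()
E
```

```text
t 13.6 tcp [ 0.4529 -0.0037  0.0602] yl -0.051 F [-4.  -5.9  6.4] w 0.224 gf 59.7 q6 -0.12
fixture xy -0.0008 -0.0083
```

{"fn": "send_rows", "kwargs": {
  "increments": [
    {"dx":0.001,"dy":0,"dz":0,"yaw":0,"claw":1},
    {"dx":0.002,"dy":0,"dz":0,"yaw":0,"claw":1},
    {"dx":0.003,"dy":0,"dz":0,"yaw":0,"claw":1},
    {"dx":0.003,"dy":0,"dz":0,"yaw":0,"claw":1}
  ]
}}

```text
time: 14.1
tool_pos: [0.4529, -0.003, 0.0602]
tool_rot: [0.002, 0.725, 0.689, -0.002]
contact_force: [-3.8, -8.3, 6.0]
gripper_width: 0.226
grasp_force: 59.8
```

```bash
python3 - <<'E'
from h import *
st();loc()
E
```

```text
t 14.1 tcp [ 0.4529 -0.003   0.0602] yl -0.051 F [-3.8 -8.3  6. ] w 0.226 gf 59.8 q6 -0.12
fixture xy -0.0009 -0.0076
```

{"fn": "send_rows", "kwargs": {
  "increments": [
    {"dx":0.003,"dy":0,"dz":0,"yaw":0,"claw":1},
    {"dx":0.006,"dy":0,"dz":0,"yaw":0,"claw":1},
    {"dx":0.008,"dy":0,"dz":0,"yaw":0,"claw":1},
    {"dx":0.008,"dy":0,"dz":0,"yaw":0,"claw":1}
  ]
}}

```text
time: 14.6
tool_pos: [0.4529, -0.003, 0.0602]
tool_rot: [0.005, 0.725, 0.689, -0.005]
contact_force: [-5.3, -24.8, 5.2]
gripper_width: 0.223
grasp_force: 59.5
```

```bash
python3 - <<'E'
from h import *
st();loc()
E
```

```text
t 14.6 tcp [ 0.4529 -0.003   0.0602] yl -0.05 F [ -5.3 -24.8   5.2] w 0.223 gf 59.5 q6 -0.11
fixture xy -0.0008 -0.0076
```

{"fn": "send_rows", "kwargs": {
  "increments": [
    {"dx":-0.003,"dy":0,"dz":0,"yaw":0,"claw":1},
    {"dx":-0.003,"dy":0,"dz":0,"yaw":0,"claw":1},
    {"dx":-0.003,"dy":0,"dz":0,"yaw":0,"claw":1},
    {"dx":-0.003,"dy":0,"dz":0,"yaw":0,"claw":1},
    {"dx":-0.003,"dy":0,"dz":0,"yaw":0,"claw":1},
    {"dx":-0.003,"dy":0,"dz":0,"yaw":0,"claw":1},
    {"dx":-0.003,"dy":0,"dz":0,"yaw":0,"claw":1},
    {"dx":-0.003,"dy":0,"dz":0,"yaw":0,"claw":1}
  ]
}}

```text
time: 15.6
tool_pos: [0.4529, -0.003, 0.0602]
tool_rot: [0.004, 0.725, 0.689, -0.004]
contact_force: [-5.5, -17.7, 4.9]
gripper_width: 0.222
grasp_force: 59.6
```

{"fn": "send_rows", "kwargs": {
  "increments": [
    {"dx":-0.01,"dy":0,"dz":0,"yaw":0,"claw":1},
    {"dx":-0.05,"dy":0,"dz":0,"yaw":0,"claw":1},
    {"dx":-0.1,"dy":0,"dz":0,"yaw":0,"claw":1},
    {"dx":-0.15,"dy":0,"dz":0,"yaw":0,"claw":1},
    {"dx":-0.21,"dy":0,"dz":0,"yaw":0,"claw":1},
    {"dx":-0.21,"dy":0,"dz":0,"yaw":0,"claw":1},
    {"dx":-0.21,"dy":0,"dz":0,"yaw":0,"claw":1},
    {"dx":-0.21,"dy":0,"dz":0,"yaw":0,"claw":-1},
    {"dx":-0.21,"dy":0,"dz":0,"yaw":0,"claw":-1},
    {"dx":-0.21,"dy":0,"dz":0,"yaw":0,"claw":-1},
    {"dx":-0.21,"dy":0,"dz":-0.14,"yaw":0,"claw":-1},
    {"dx":-0.21,"dy":0,"dz":-0.26,"yaw":0,"claw":-1},
    {"dx":-0.21,"dy":0,"dz":-0.26,"yaw":0,"claw":-1}
  ]
}}

```text
time: 17.23
tool_pos: [0.4505, -0.1045, 0.1952]
tool_rot: [0.005, 0.725, 0.689, 0.002]
contact_force: [0.5, -0.2, -0.1]
gripper_width: 0.997
grasp_force: 0.0
```

```bash
python3 - <<'E'
from h import *
st();loc()
plan(fx(0,.05,.2,np.pi/2),fx(0,.05,.0695,np.pi/2),)
im={n:manip.grab_frame(n) for n in P}
print(fit(fx(0,.05,0,0)[:2]+(F[2],),.112,z0=.014,imgs=im)) 
print(fit([.58298,-.38867,2.8367],.072,imgs=im))
for n in P: cv2.imwrite(f"pics/{n}2.png",im[n][:,:,::-1])
a=cv2.imread("pics/scene2.png")[120:300,210:450]; b=cv2.imread("pics/top2.png")[140:260,250:490]
cv2.imwrite("pics/v2.png",cv2.resize(np.vstack([b,a]),None,fx=2,fy=2,interpolation=cv2.INTER_CUBIC))
E
```

```text
t 17.23 tcp [ 0.4505 -0.1045  0.1952] yl -0.051 F [ 0.5 -0.2 -0.1] w 0.997 gf 0.0 q6 -0.34
fixture xy 0.0021 -0.1091
{'dx': np.float64(0.318), 'dy': np.float64(-0.004), 'dz': np.float64(-0.011), 'yaw': np.float64(-1.047)} alt 1.048
{'dx': np.float64(0.319), 'dy': np.float64(-0.007), 'dz': np.float64(0.25), 'yaw': np.float64(-1.047)} alt 1.048
(array([ 0.46373224,  0.05945372, -0.96949804]), np.float64(2454.394589650925))
(array([ 0.58297862, -0.38866876,  2.83664301]), np.float64(868.2474714433288))
```

View pics/v2.png

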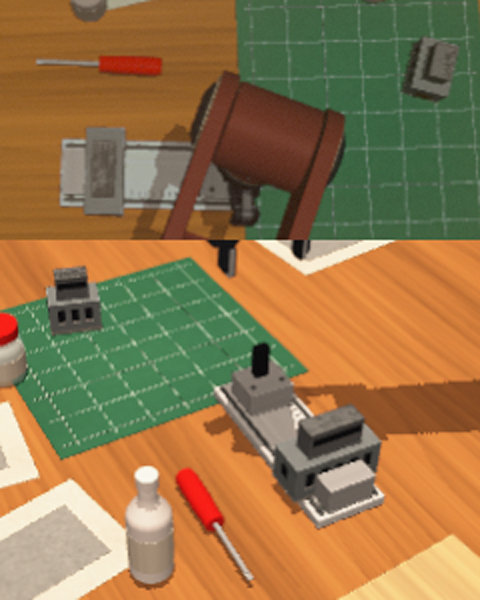

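{"fn": "send_rows", "kwargs": {
  "increments": [
    {"dx":0.322,"dy":-0.004,"dz":0,"yaw":1,"claw":-1},
    {"dx":0.322,"dy":-0.004,"dz":0,"yaw":1,"claw":-1},
    {"dx":0.322,"dy":-0.004,"dz":0,"yaw":1,"claw":-1},
    {"dx":0.322,"dy":-0.004,"dz":0,"yaw":1,"claw":-1},
    {"dx":0.322,"dy":-0.004,"dz":0,"yaw":1,"claw":-1},
    {"dx":0.322,"dy":-0.004,"dz":0,"yaw":1,"claw":-1},
    {"dx":0.322,"dy":-0.004,"dz":0,"yaw":1,"claw":-1},
    {"dx":0.322,"dy":-0.004,"dz":0,"yaw":1,"claw":-1},
    {"dx":0.322,"dy":-0.004,"dz":0,"yaw":1,"claw":-1},
    {"dx":0.322,"dy":-0.004,"dz":0,"yaw":1,"claw":-1}
  ]
}}

```text
time: 18.58
tool_pos: [0.4523, 0.0576, 0.1863]
tool_rot: [-0.0, 1.0, 0.01, -0.002]
contact_force: [0.9, -0.2, 0.6]
gripper_width: 1.0
grasp_force: 0.0
```

```bash
sed -i 's/^F=np.array(\[.45413,.00456/F=np.array([.45413,.00656/' h.py; python3 - <<'E'
from h import *
st();loc()
plan(fx(0,.05,.2,np.pi/2),fx(0,.05,.0695,np.pi/2),fx(0,.05,.13,np.pi/2),fx(0,.013,.13,0),fx(0,.013,.07,0))
E
```

```text
t 18.57 tcp [0.4523 0.0576 0.1863] yl -1.551 F [ 0.9 -0.2  0.6] w 1.0 gf 0.0 q6 1.51
fixture xy -0.0045 0.0509
{'dx': np.float64(0.009), 'dy': np.float64(0.002), 'dz': np.float64(-0.027), 'yaw': np.float64(0.048)} alt -2.046
{'dx': np.float64(0.01), 'dy': np.float64(0.002), 'dz': np.float64(0.234), 'yaw': np.float64(0.048)} alt -2.046
{'dx': np.float64(0.009), 'dy': np.float64(0.002), 'dz': np.float64(0.113), 'yaw': np.float64(0.048)} alt -2.046
{'dx': np.float64(0.004), 'dy': np.float64(0.076), 'dz': np.float64(0.113), 'yaw': np.float64(-0.999)} alt 1.095
{'dx': np.float64(0.004), 'dy': np.float64(0.076), 'dz': np.float64(0.233), 'yaw': np.float64(-0.999)} alt 1.095
```

{"fn": "send_rows", "kwargs": {
  "increments": [
    {"dx":0.009,"dy":0.002,"dz":0.08,"yaw":0.048,"claw":-1},
    {"dx":0.009,"dy":0.002,"dz":0.18,"yaw":0.048,"claw":-1},
    {"dx":0.009,"dy":0.002,"dz":0.234,"yaw":0.048,"claw":-1},
    {"dx":0.009,"dy":0.002,"dz":0.234,"yaw":0.048,"claw":-1},
    {"dx":0.009,"dy":0.002,"dz":0.234,"yaw":0.048,"claw":1},
    {"dx":0.009,"dy":0.002,"dz":0.234,"yaw":0.048,"claw":1},
    {"dx":0.009,"dy":0.002,"dz":0.234,"yaw":0.048,"claw":1},
    {"dx":0.009,"dy":0.002,"dz":0.234,"yaw":0.048,"claw":1},
    {"dx":0.009,"dy":0.002,"dz":0.234,"yaw":0.048,"claw":1}
  ]
}}

```text
time: 19.7
tool_pos: [0.4593, 0.0549, 0.0736]
tool_rot: [0.002, 1.0, -0.026, 0.001]
contact_force: [-1.6, -6.6, 4.7]
gripper_width: 0.314
grasp_force: 61.5
```

```bash
python3 - <<'E'
from h import *
st();loc()
plan(fx(0,.05,.0695,np.pi/2),fx(0,.05,.13,np.pi/2),fx(0,.013,.13,0),fx(0,.013,.07,0))
E
```

```text
t 19.7 tcp [0.4593 0.0549 0.0736] yl -1.623 F [-1.6 -6.6  4.7] w 0.314 gf 61.5 q6 1.59
fixture xy 0.0026 0.0486
{'dx': np.float64(-0.005), 'dy': np.float64(-0.003), 'dz': np.float64(0.008), 'yaw': np.float64(0.0)} alt -2.094
{'dx': np.float64(-0.005), 'dy': np.float64(-0.002), 'dz': np.float64(-0.113), 'yaw': np.float64(0.0)} alt -2.094
{'dx': np.float64(-0.005), 'dy': np.float64(0.072), 'dz': np.float64(-0.112), 'yaw': np.float64(-1.047)} alt 1.047
{'dx': np.float64(-0.005), 'dy': np.float64(0.071), 'dz': np.float64(0.008), 'yaw': np.float64(-1.047)} alt 1.047
```

{"fn": "send_rows", "kwargs": {
  "increments": [
    {"dx":0,"dy":0,"dz":-0.06,"yaw":0,"claw":1},
    {"dx":-0.005,"dy":0,"dz":-0.12,"yaw":0,"claw":1},
    {"dx":-0.005,"dy":0.07,"dz":-0.12,"yaw":-1,"claw":1},
    {"dx":-0.005,"dy":0.07,"dz":-0.12,"yaw":-1,"claw":1},
    {"dx":-0.005,"dy":0.07,"dz":-0.12,"yaw":-1,"claw":1},
    {"dx":-0.005,"dy":0.07,"dz":-0.12,"yaw":-1,"claw":1},
    {"dx":-0.005,"dy":0.07,"dz":-0.12,"yaw":-1,"claw":1},
    {"dx":-0.005,"dy":0.07,"dz":-0.12,"yaw":-1,"claw":1},
    {"dx":-0.005,"dy":0.07,"dz":-0.12,"yaw":-1,"claw":1},
    {"dx":-0.005,"dy":0.07,"dz":-0.12,"yaw":-1,"claw":1},
    {"dx":-0.005,"dy":0.07,"dz":-0.12,"yaw":-1,"claw":1},
    {"dx":-0.005,"dy":0.07,"dz":-0.12,"yaw":-1,"claw":1},
    {"dx":-0.005,"dy":0.07,"dz":-0.12,"yaw":-1,"claw":1}
  ]
}}

```text
time: 21.32
tool_pos: [0.4537, 0.0218, 0.1318]
tool_rot: [-0.0, 0.75, 0.662, -0.0]
contact_force: [-0.3, -0.2, -2.1]
gripper_width: 0.313
grasp_force: 60.7
```

```bash
sed -i 's/^F=np.array(\[.45413,.00656/F=np.array([.45413,.00530/' h.py; python3 - <<'E'
from h import *
st();loc()
plan(fx(0,.013,.13,0),fx(0,.013,.0742,0))
E
```

```text
t 21.32 tcp [0.4537 0.0218 0.1318] yl -0.125 F [-0.3 -0.2 -2.1] w 0.313 gf 60.7 q6 0.01
fixture xy -0.0013 0.0165
{'dx': np.float64(-0.007), 'dy': np.float64(0.003), 'dz': np.float64(0.004), 'yaw': np.float64(-0.048)} alt 2.046
{'dx': np.float64(-0.007), 'dy': np.float64(0.003), 'dz': np.float64(0.115), 'yaw': np.float64(-0.048)} alt 2.046
```

{"fn": "send_rows", "kwargs": {
  "increments": [
    {"dx":-0.007,"dy":0.003,"dz":0.05,"yaw":-0.048,"claw":1},
    {"dx":-0.007,"dy":0.003,"dz":0.1,"yaw":-0.048,"claw":1},
    {"dx":-0.007,"dy":0.003,"dz":0.115,"yaw":-0.048,"claw":1},
    {"dx":-0.007,"dy":0.003,"dz":0.115,"yaw":-0.048,"claw":1},
    {"dx":-0.007,"dy":0.003,"dz":0.115,"yaw":-0.048,"claw":-1},
    {"dx":-0.007,"dy":0.003,"dz":0.115,"yaw":-0.048,"claw":-1},
    {"dx":-0.007,"dy":0.003,"dz":0.115,"yaw":-0.048,"claw":-1},
    {"dx":-0.007,"dy":0.003,"dz":0,"yaw":-0.048,"claw":-1},
    {"dx":-0.007,"dy":0.003,"dz":-0.12,"yaw":-0.048,"claw":-1},
    {"dx":-0.12,"dy":0.003,"dz":-0.12,"yaw":-0.048,"claw":-1},
    {"dx":-0.248,"dy":0.016,"dz":-0.12,"yaw":-0.048,"claw":-1},
    {"dx":-0.248,"dy":0.016,"dz":-0.12,"yaw":-0.048,"claw":-1}
  ]
}}

```text
time: 22.82
tool_pos: [0.4463, -0.1054, 0.1924]
tool_rot: [0.001, 0.727, 0.686, -0.0]
contact_force: [-0.0, 0.5, 0.4]
gripper_width: 1.0
grasp_force: 0.0
```

```bash
python3 - <<'E'
from h import *
st();loc()
plan(fx(-.001,-.108,.2,0),fx(-.001,-.108,.059,0))
im={n:manip.grab_frame(n) for n in P}
for n in P: cv2.imwrite(f"pics/{n}3.png",im[n][:,:,::-1])
a=cv2.imread("pics/scene3.png")[150:300,250:450]; b=cv2.imread("pics/top3.png")[150:260,250:450]
cv2.imwrite("pics/v3.png",cv2.resize(np.vstack([b,a]),None,fx=2.2,fy=2.2,interpolation=cv2.INTER_CUBIC))
E
```

```text
t 22.82 tcp [ 0.4463 -0.1054  0.1924] yl -0.058 F [-0.   0.5  0.4] w 1.0 gf 0.0 q6 -0.34
fixture xy -0.0021 -0.111
{'dx': np.float64(0.006), 'dy': np.float64(0.002), 'dz': np.float64(-0.015), 'yaw': np.float64(-0.004)} alt 2.091
{'dx': np.float64(0.006), 'dy': np.float64(0.002), 'dz': np.float64(0.267), 'yaw': np.float64(-0.004)} alt 2.091
```

View pics/v3.png

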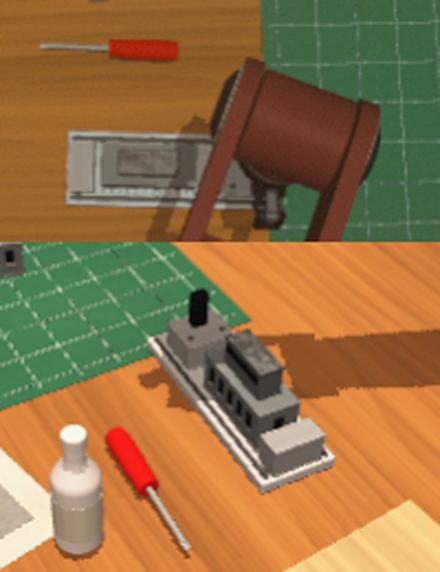

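{"fn": "send_rows", "kwargs": {
  "increments": [
    {"dx":0.006,"dy":0.002,"dz":0.1,"yaw":-0.003,"claw":-1},
    {"dx":0.006,"dy":0.002,"dz":0.2,"yaw":-0.003,"claw":-1},
    {"dx":0.006,"dy":0.002,"dz":0.267,"yaw":-0.003,"claw":-1},
    {"dx":0.006,"dy":0.002,"dz":0.267,"yaw":-0.003,"claw":-1},
    {"dx":0.006,"dy":0.002,"dz":0.267,"yaw":-0.003,"claw":1},
    {"dx":0.006,"dy":0.002,"dz":0.267,"yaw":-0.003,"claw":1},
    {"dx":0.006,"dy":0.002,"dz":0.267,"yaw":-0.003,"claw":1},
    {"dx":0.006,"dy":0.002,"dz":0.267,"yaw":-0.003,"claw":1},
    {"dx":0.006,"dy":0.002,"dz":0.267,"yaw":-0.003,"claw":1},
    {"dx":0.03,"dy":0.002,"dz":0.267,"yaw":-0.003,"claw":1},
    {"dx":0.05,"dy":0.002,"dz":0.267,"yaw":-0.003,"claw":1},
    {"dx":0.06,"dy":0.002,"dz":0.267,"yaw":-0.003,"claw":1},
    {"dx":0.066,"dy":0.002,"dz":0.267,"yaw":-0.003,"claw":1},
    {"dx":0.07,"dy":0.002,"dz":0.267,"yaw":-0.003,"claw":1},
    {"dx":0.074,"dy":0.002,"dz":0.267,"yaw":-0.003,"claw":1},
    {"dx":0.078,"dy":0.002,"dz":0.267,"yaw":-0.003,"claw":1},
    {"dx":0.08,"dy":0.002,"dz":0.267,"yaw":-0.003,"claw":1},
    {"dx":0.082,"dy":0.002,"dz":0.267,"yaw":-0.003,"claw":1},
    {"dx":0.082,"dy":0.002,"dz":0.267,"yaw":-0.003,"claw":1}
  ]
}}

```text
time: 25.3
tool_pos: [0.4496, -0.0627, 0.0596]
tool_rot: [0.001, 0.724, 0.69, -0.001]
contact_force: [-4.9, -4.5, 6.1]
gripper_width: 0.227
grasp_force: 59.4
```

```bash
python3 - <<'E'
from h import *
st();loc()
E
```

```text
t 25.3 tcp [ 0.4496 -0.0627  0.0596] yl -0.047 F [-4.9 -4.5  6.1] w 0.227 gf 59.4 q6 -0.25
fixture xy -0.001 -0.0682
```

{"fn": "send_rows", "kwargs": {
  "increments": [
    {"dx":0.002,"dy":0,"dz":0,"yaw":0,"claw":1},
    {"dx":0.004,"dy":0,"dz":0,"yaw":0,"claw":1},
    {"dx":0.004,"dy":0,"dz":0,"yaw":0,"claw":1}
  ]
}}

```text
time: 25.68
tool_pos: [0.4497, -0.0616, 0.0596]
tool_rot: [0.002, 0.724, 0.69, -0.002]
contact_force: [-5.4, -7.6, 5.4]
gripper_width: 0.225
grasp_force: 59.3
```

```bash
python3 - <<'E'
from h import *
st();loc()
E
```

```text
t 25.68 tcp [ 0.4497 -0.0616  0.0596] yl -0.047 F [-5.4 -7.6  5.4] w 0.225 gf 59.3 q6 -0.25
fixture xy -0.001 -0.067
```

{"fn": "send_rows", "kwargs": {
  "increments": [
    {"dx":0.002,"dy":0,"dz":0,"yaw":0,"claw":1},
    {"dx":0.004,"dy":0,"dz":0,"yaw":0,"claw":1},
    {"dx":0.004,"dy":0,"dz":0,"yaw":0,"claw":1},
    {"dx":0.004,"dy":0,"dz":0,"yaw":0,"claw":1}
  ]
}}

```text
time: 26.18
tool_pos: [0.4497, -0.0616, 0.0596]
tool_rot: [0.003, 0.723, 0.69, -0.004]
contact_force: [-4.0, -16.5, 4.4]
gripper_width: 0.226
grasp_force: 59.0
```

```bash
python3 - <<'E'
from h import *
st();loc()
E
```

```text
t 26.18 tcp [ 0.4497 -0.0616  0.0596] yl -0.047 F [ -4.  -16.5   4.4] w 0.226 gf 59.0 q6 -0.24
fixture xy -0.0009 -0.0671
```

{"fn": "send_rows", "kwargs": {
  "increments": [
    {"dx":0,"dy":0,"dz":0,"yaw":0,"claw":1},
    {"dx":0,"dy":0,"dz":0,"yaw":0,"claw":1},
    {"dx":0,"dy":0,"dz":0,"yaw":0,"claw":1},
    {"dx":0,"dy":0,"dz":0,"yaw":0,"claw":1},
    {"dx":0,"dy":0,"dz":0,"yaw":0,"claw":1},
    {"dx":0,"dy":0,"dz":0,"yaw":0,"claw":1},
    {"dx":0,"dy":0,"dz":0,"yaw":0,"claw":1},
    {"dx":0,"dy":0,"dz":0,"yaw":0,"claw":1},
    {"dx":-0.02,"dy":0,"dz":0,"yaw":0,"claw":1},
    {"dx":-0.05,"dy":0,"dz":0,"yaw":0,"claw":1},
    {"dx":-0.085,"dy":0,"dz":0,"yaw":0,"claw":1},
    {"dx":-0.085,"dy":0,"dz":0,"yaw":0,"claw":1},
    {"dx":-0.085,"dy":0,"dz":0,"yaw":0,"claw":-1},
    {"dx":-0.085,"dy":0,"dz":0,"yaw":0,"claw":-1},
    {"dx":-0.085,"dy":0,"dz":0,"yaw":0,"claw":-1},
    {"dx":-0.085,"dy":0,"dz":-0.14,"yaw":0,"claw":-1},
    {"dx":-0.085,"dy":0,"dz":-0.26,"yaw":0,"claw":-1},
    {"dx":-0.085,"dy":0,"dz":-0.26,"yaw":0,"claw":-1}
  ]
}}

```text
time: 28.42
tool_pos: [0.451, -0.101, 0.1948]
tool_rot: [0.005, 0.723, 0.69, 0.002]
contact_force: [0.2, 0.7, -1.1]
gripper_width: 0.997
grasp_force: 0.0
```

```bash
python3 - <<'E'
from h import *
st();loc()
plan(fx(-.001,.019,.19,0),fx(-.001,.019,.071,0),fx(-.001,.019,.19,0),sh(0,-.035,.19,np.pi/2),sh(0,-.035,.1,np.pi/2))
E
```

```text
t 28.43 tcp [ 0.451  -0.101   0.1948] yl -0.047 F [ 0.2  0.7 -1.1] w 0.997 gf 0.0 q6 -0.33
fixture xy 0.0024 -0.1064
{'dx': np.float64(0.251), 'dy': np.float64(-0.006), 'dz': np.float64(0.009), 'yaw': np.float64(0.004)} alt -2.091
{'dx': np.float64(0.252), 'dy': np.float64(-0.008), 'dz': np.float64(0.247), 'yaw': np.float64(0.004)} alt -2.091
{'dx': np.float64(0.251), 'dy': np.float64(-0.006), 'dz': np.float64(0.009), 'yaw': np.float64(0.004)} alt -2.091
{'dx': np.float64(0.858), 'dy': np.float64(0.058), 'dz': np.float64(0.007), 'yaw': np.float64(0.978)} alt -1.117
{'dx': np.float64(0.859), 'dy': np.float64(0.056), 'dz': np.float64(0.187), 'yaw': np.float64(0.978)} alt -1.117
```

{"fn": "send_rows", "kwargs": {
  "increments": [
    {"dx":0.12,"dy":-0.004,"dz":0,"yaw":0.004,"claw":-1},
    {"dx":0.24,"dy":-0.007,"dz":0,"yaw":0.004,"claw":-1},
    {"dx":0.252,"dy":-0.007,"dz":0,"yaw":0.004,"claw":-1},
    {"dx":0.252,"dy":-0.007,"dz":0,"yaw":0.004,"claw":-1},
    {"dx":0.252,"dy":-0.007,"dz":0.1,"yaw":0.004,"claw":-1},
    {"dx":0.252,"dy":-0.007,"dz":0.2,"yaw":0.004,"claw":-1},
    {"dx":0.252,"dy":-0.007,"dz":0.247,"yaw":0.004,"claw":-1},
    {"dx":0.252,"dy":-0.007,"dz":0.247,"yaw":0.004,"claw":-1},
    {"dx":0.252,"dy":-0.007,"dz":0.247,"yaw":0.004,"claw":1},
    {"dx":0.252,"dy":-0.007,"dz":0.247,"yaw":0.004,"claw":1},
    {"dx":0.252,"dy":-0.007,"dz":0.247,"yaw":0.004,"claw":1},
    {"dx":0.252,"dy":-0.007,"dz":0.247,"yaw":0.004,"claw":1},
    {"dx":0.252,"dy":-0.007,"dz":0.247,"yaw":0.004,"claw":1}
  ]
}}

```text
time: 30.05
tool_pos: [0.4514, 0.026, 0.0661]
tool_rot: [0.001, 0.726, 0.688, 0.001]
contact_force: [1.5, -0.5, 4.9]
gripper_width: 0.32
grasp_force: 64.1
```

```bash
python3 - <<'E'
from h import *
st();loc()
z=manip.state()["tool_pos"][2]
plan(fx(-.001,.019,.18,0),sh(0,.033,.18,np.pi/2),sh(0,.033,z+.0265,np.pi/2),sh(0,.033,.18,np.pi/2))
E
```

```text
t 30.05 tcp [0.4514 0.026  0.0661] yl -0.053 F [ 1.5 -0.5  4.9] w 0.32 gf 64.1 q6 -0.05
fixture xy -0.0038 0.0206
{'dx': np.float64(-0.003), 'dy': np.float64(0.006), 'dz': np.float64(-0.228), 'yaw': np.float64(-0.0)} alt 2.094
{'dx': np.float64(0.739), 'dy': np.float64(0.051), 'dz': np.float64(-0.228), 'yaw': np.float64(0.974)} alt -1.121
{'dx': np.float64(0.739), 'dy': np.float64(0.05), 'dz': np.float64(-0.053), 'yaw': np.float64(0.974)} alt -1.121
{'dx': np.float64(0.739), 'dy': np.float64(0.051), 'dz': np.float64(-0.228), 'yaw': np.float64(0.974)} alt -1.121
```

{"fn": "send_rows", "kwargs": {
  "increments": [
    {"dx":0,"dy":0,"dz":-0.1,"yaw":0,"claw":1},
    {"dx":0,"dy":0,"dz":-0.22,"yaw":0,"claw":1},
    {"dx":0.739,"dy":0.051,"dz":-0.228,"yaw":0.974,"claw":1},
    {"dx":0.739,"dy":0.051,"dz":-0.228,"yaw":0.974,"claw":1},
    {"dx":0.739,"dy":0.051,"dz":-0.228,"yaw":0.974,"claw":1},
    {"dx":0.739,"dy":0.051,"dz":-0.228,"yaw":0.974,"claw":1},
    {"dx":0.739,"dy":0.051,"dz":-0.228,"yaw":0.974,"claw":1},
    {"dx":0.739,"dy":0.051,"dz":-0.228,"yaw":0.974,"claw":1},
    {"dx":0.739,"dy":0.051,"dz":-0.228,"yaw":0.974,"claw":1},
    {"dx":0.739,"dy":0.051,"dz":-0.228,"yaw":0.974,"claw":1},
    {"dx":0.739,"dy":0.051,"dz":-0.228,"yaw":0.974,"claw":1},
    {"dx":0.739,"dy":0.051,"dz":-0.228,"yaw":0.974,"claw":1},
    {"dx":0.739,"dy":0.051,"dz":-0.228,"yaw":0.974,"claw":1},
    {"dx":0.739,"dy":0.051,"dz":-0.13,"yaw":0.974,"claw":1},
    {"dx":0.739,"dy":0.051,"dz":-0.07,"yaw":0.974,"claw":1},
    {"dx":0.739,"dy":0.051,"dz":-0.055,"yaw":0.974,"claw":1},
    {"dx":0.739,"dy":0.051,"dz":-0.054,"yaw":0.974,"claw":1},
    {"dx":0.739,"dy":0.051,"dz":-0.053,"yaw":0.974,"claw":1}
  ]
}}

```text
time: 32.3
tool_pos: [0.4956, 0.3939, 0.0919]
tool_rot: [-0.0, 1.0, 0.028, 0.0]
contact_force: [-0.8, 0.1, 0.8]
gripper_width: 0.322
grasp_force: 63.8
```

```bash
python3 - <<'E'
from h import *
st();plan(sh(0,.033,.0926,np.pi/2))
plan((.58298,-.38867,.2,2.8367+np.pi/2))
E
```

```text
t 32.3 tcp [0.4956 0.3939 0.0919] yl -1.514 F [-0.8  0.1  0.8] w 0.322 gf 63.8 q6 2.07
{'dx': np.float64(0.001), 'dy': np.float64(0.0), 'dz': np.float64(-0.001), 'yaw': np.float64(-0.0)} alt 2.094
{'dx': np.float64(0.086), 'dy': np.float64(1.573), 'dz': np.float64(-0.217), 'yaw': np.float64(0.241)} alt -1.853
```

{"fn": "send_rows", "kwargs": {
  "increments": [
    {"dx":0,"dy":0,"dz":0,"yaw":0,"claw":-1},
    {"dx":0,"dy":0,"dz":0,"yaw":0,"claw":-1},
    {"dx":0,"dy":0,"dz":0,"yaw":0,"claw":-1},
    {"dx":0,"dy":0,"dz":-0.1,"yaw":0,"claw":-1},
    {"dx":0,"dy":0,"dz":-0.21,"yaw":0,"claw":-1},
    {"dx":0.05,"dy":0.98,"dz":-0.22,"yaw":0.24,"claw":-1},
    {"dx":0.05,"dy":0.98,"dz":-0.22,"yaw":0.24,"claw":-1},
    {"dx":0.05,"dy":0.98,"dz":-0.22,"yaw":0.24,"claw":-1},
    {"dx":0.05,"dy":0.98,"dz":-0.22,"yaw":0.24,"claw":-1},
    {"dx":0.05,"dy":0.98,"dz":-0.22,"yaw":0.24,"claw":-1},
    {"dx":0.05,"dy":0.98,"dz":-0.22,"yaw":0.24,"claw":-1},
    {"dx":0.05,"dy":0.98,"dz":-0.22,"yaw":0.24,"claw":-1},
    {"dx":0.05,"dy":0.98,"dz":-0.22,"yaw":0.24,"claw":-1},
    {"dx":0.05,"dy":0.98,"dz":-0.22,"yaw":0.24,"claw":-1},
    {"dx":0.05,"dy":0.98,"dz":-0.22,"yaw":0.24,"claw":-1}
  ]
}}

```text
time: 34.17
tool_pos: [0.5479, -0.0935, 0.2012]
tool_rot: [-0.0, 0.989, -0.151, -0.0]
contact_force: [0.3, 0.1, -0.1]
gripper_width: 1.001
grasp_force: 0.0
```

```bash
python3 - <<'E'
from h import *
st()
im={n:manip.grab_frame(n) for n in P}
b,c=fit([.58298,-.38867,2.8367],.072,imgs=im);print(b,c)
print("long on shelf",fit(sh(0,.033,0,0)[:2]+(H[2],),.112,z0=.04,imgs=im))
plan((b[0],b[1],.2,b[2]+np.pi/2),(b[0],b[1],.055,b[2]+np.pi/2))
for n in P: cv2.imwrite(f"pics/{n}4.png",im[n][:,:,::-1])
a=cv2.resize(cv2.imread("pics/scene4.png"),(480,300)); b=cv2.resize(cv2.imread("pics/top4.png"),(480,300))
cv2.imwrite("pics/v4.png",np.vstack([b,a]))
E
```

```text
t 34.17 tcp [ 0.5479 -0.0935  0.2012] yl -1.874 F [ 0.3  0.1 -0.1] w 1.001 gf 0.0 q6 1.57
[ 0.58301143 -0.3886892   2.83707237] 884.7653803935041
long on shelf (array([0.4937777 , 0.39491982, 0.08315179]), np.float64(465.7517419940976))
{'dx': np.float64(0.243), 'dy': np.float64(0.544), 'dz': np.float64(0.002), 'yaw': np.float64(0.002)} alt -2.092
{'dx': np.float64(0.243), 'dy': np.float64(0.545), 'dz': np.float64(0.292), 'yaw': np.float64(0.002)} alt -2.092
```

View pics/v4.png

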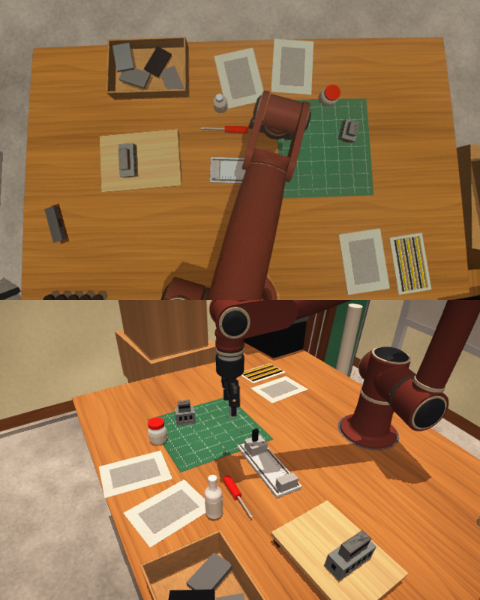

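{"fn": "send_rows", "kwargs": {
  "increments": [
    {"dx":0.243,"dy":0.545,"dz":0.0,"yaw":0.002,"claw":-1},
    {"dx":0.243,"dy":0.545,"dz":0.0,"yaw":0.002,"claw":-1},
    {"dx":0.243,"dy":0.545,"dz":0.0,"yaw":0.002,"claw":-1},
    {"dx":0.243,"dy":0.545,"dz":0.0,"yaw":0.002,"claw":-1},
    {"dx":0.243,"dy":0.545,"dz":0.0,"yaw":0.002,"claw":-1},
    {"dx":0.243,"dy":0.545,"dz":0.0,"yaw":0.002,"claw":-1},
    {"dx":0.243,"dy":0.545,"dz":0.1,"yaw":0.002,"claw":-1},
    {"dx":0.243,"dy":0.545,"dz":0.2,"yaw":0.002,"claw":-1},
    {"dx":0.243,"dy":0.545,"dz":0.292,"yaw":0.002,"claw":-1},
    {"dx":0.243,"dy":0.545,"dz":0.292,"yaw":0.002,"claw":-1},
    {"dx":0.243,"dy":0.545,"dz":0.292,"yaw":0.002,"claw":1},
    {"dx":0.243,"dy":0.545,"dz":0.292,"yaw":0.002,"claw":1},
    {"dx":0.243,"dy":0.545,"dz":0.292,"yaw":0.002,"claw":1},
    {"dx":0.243,"dy":0.545,"dz":0.292,"yaw":0.002,"claw":1},
    {"dx":0.243,"dy":0.545,"dz":0.292,"yaw":0.002,"claw":1}
  ]
}}

```text
time: 36.15
tool_pos: [0.5837, -0.3909, 0.0577]
tool_rot: [0.001, 0.988, -0.153, 0.001]
contact_force: [-0.8, 1.4, 6.5]
gripper_width: 0.319
grasp_force: 60.3
```

```bash
python3 - <<'E'
from h import *
st()
z=manip.state()["tool_pos"][2]
plan(fx(0,.043,.19,np.pi/2),fx(0,.043,z+.0147,np.pi/2))
E
```

```text
t 36.15 tcp [ 0.5837 -0.3909  0.0577] yl -1.877 F [-0.8  1.4  6.5] w 0.319 gf 60.3 q6 1.18
{'dx': np.float64(-0.507), 'dy': np.float64(-0.761), 'dz': np.float64(-0.267), 'yaw': np.float64(-0.169)} alt 1.925
{'dx': np.float64(-0.508), 'dy': np.float64(-0.761), 'dz': np.float64(-0.032), 'yaw': np.float64(-0.169)} alt 1.925
```

{"fn": "send_rows", "kwargs": {
  "increments": [
    {"dx":0,"dy":0,"dz":-0.1,"yaw":0,"claw":1},
    {"dx":0,"dy":0,"dz":-0.22,"yaw":0,"claw":1},
    {"dx":-0.508,"dy":-0.761,"dz":-0.26,"yaw":-0.169,"claw":1},
    {"dx":-0.508,"dy":-0.761,"dz":-0.26,"yaw":-0.169,"claw":1},
    {"dx":-0.508,"dy":-0.761,"dz":-0.26,"yaw":-0.169,"claw":1},
    {"dx":-0.508,"dy":-0.761,"dz":-0.26,"yaw":-0.169,"claw":1},
    {"dx":-0.508,"dy":-0.761,"dz":-0.26,"yaw":-0.169,"claw":1},
    {"dx":-0.508,"dy":-0.761,"dz":-0.26,"yaw":-0.169,"claw":1},
    {"dx":-0.508,"dy":-0.761,"dz":-0.26,"yaw":-0.169,"claw":1},
    {"dx":-0.508,"dy":-0.761,"dz":-0.26,"yaw":-0.169,"claw":1},
    {"dx":-0.508,"dy":-0.761,"dz":-0.26,"yaw":-0.169,"claw":1},
    {"dx":-0.508,"dy":-0.761,"dz":-0.26,"yaw":-0.169,"claw":1},
    {"dx":-0.508,"dy":-0.761,"dz":-0.26,"yaw":-0.169,"claw":1},
    {"dx":-0.508,"dy":-0.761,"dz":-0.15,"yaw":-0.169,"claw":1},
    {"dx":-0.508,"dy":-0.761,"dz":-0.07,"yaw":-0.169,"claw":1},
    {"dx":-0.508,"dy":-0.761,"dz":-0.04,"yaw":-0.169,"claw":1},
    {"dx":-0.508,"dy":-0.761,"dz":-0.032,"yaw":-0.169,"claw":1},
    {"dx":-0.508,"dy":-0.761,"dz":-0.032,"yaw":-0.169,"claw":1}
  ]
}}

```text
time: 38.4
tool_pos: [0.4563, 0.0487, 0.0727]
tool_rot: [0.0, 1.0, -0.026, 0.001]
contact_force: [0.9, 0.2, -1.6]
gripper_width: 0.318
grasp_force: 59.4
```

```bash
python3 - <<'E'
from h import *
st();loc()
plan(fx(0,.043,.0724,np.pi/2),fx(-.001,-.107,.2,0))
E
```

```text
t 38.4 tcp [0.4563 0.0487 0.0727] yl -1.624 F [ 0.9  0.2 -1.6] w 0.318 gf 59.4 q6 1.57
fixture xy -0.0001 0.0435
{'dx': np.float64(0.0), 'dy': np.float64(0.001), 'dz': np.float64(0.001), 'yaw': np.float64(-0.001)} alt 2.094
{'dx': np.float64(-0.001), 'dy': np.float64(0.301), 'dz': np.float64(-0.255), 'yaw': np.float64(1.047)} alt -1.048
```

{"fn": "send_rows", "kwargs": {
  "increments": [
    {"dx":0,"dy":0,"dz":0,"yaw":0,"claw":-1},
    {"dx":0,"dy":0,"dz":0,"yaw":0,"claw":-1},
    {"dx":0,"dy":0,"dz":0,"yaw":0,"claw":-1},
    {"dx":0,"dy":0,"dz":-0.12,"yaw":0,"claw":-1},
    {"dx":0,"dy":0,"dz":-0.24,"yaw":0,"claw":-1},
    {"dx":-0.001,"dy":0.301,"dz":-0.255,"yaw":-1,"claw":-1},
    {"dx":-0.001,"dy":0.301,"dz":-0.255,"yaw":-1,"claw":-1},
    {"dx":-0.001,"dy":0.301,"dz":-0.255,"yaw":-1,"claw":-1},
    {"dx":-0.001,"dy":0.301,"dz":-0.255,"yaw":-1,"claw":-1},
    {"dx":-0.001,"dy":0.301,"dz":-0.255,"yaw":-1,"claw":-1},
    {"dx":-0.001,"dy":0.301,"dz":-0.255,"yaw":-1,"claw":-1},
    {"dx":-0.001,"dy":0.301,"dz":-0.255,"yaw":-1,"claw":-1},
    {"dx":-0.001,"dy":0.301,"dz":-0.255,"yaw":-1,"claw":-1},
    {"dx":-0.001,"dy":0.301,"dz":-0.255,"yaw":-1,"claw":-1},
    {"dx":-0.001,"dy":0.301,"dz":-0.255,"yaw":-1,"claw":-1},
    {"dx":-0.001,"dy":0.301,"dz":-0.255,"yaw":-1,"claw":-1}
  ]
}}

```text
time: 40.4
tool_pos: [0.4467, -0.1011, 0.1989]
tool_rot: [0.0, 0.75, 0.662, 0.0]
contact_force: [0.2, -0.1, 0.1]
gripper_width: 1.002
grasp_force: 0.0
```

```bash
python3 - <<'E'
from h import *
st();loc()
plan(fx(-.001,-.107,.059,0),fx(-.001,-.025,.059,0),fx(-.001,-.010,.059,0))
im=manip.grab_frame("scene"); im2=manip.grab_frame("top")
cv2.imwrite("pics/v5.png",cv2.resize(np.vstack([im2[150:260,250:450],im[150:300,250:450]])[:,:,::-1],None,fx=2.2,fy=2.2))
E
```

```text
t 40.4 tcp [ 0.4467 -0.1011  0.1989] yl -0.124 F [ 0.2 -0.1  0.1] w 1.002 gf 0.0 q6 -0.26
fixture xy -0.0019 -0.1067
{'dx': np.float64(-0.001), 'dy': np.float64(0.002), 'dz': np.float64(0.28), 'yaw': np.float64(-0.048)} alt 2.046
{'dx': np.float64(0.163), 'dy': np.float64(-0.01), 'dz': np.float64(0.28), 'yaw': np.float64(-0.048)} alt 2.046
{'dx': np.float64(0.193), 'dy': np.float64(-0.012), 'dz': np.float64(0.28), 'yaw': np.float64(-0.048)} alt 2.046
```

View pics/v5.png

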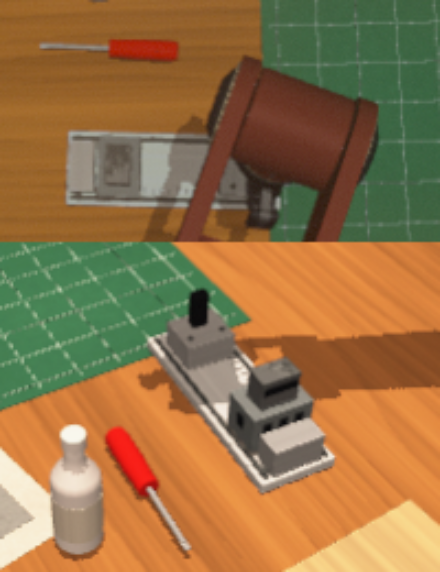

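{"fn": "send_rows", "kwargs": {
  "increments": [
    {"dx":0,"dy":0.002,"dz":0.1,"yaw":-0.048,"claw":-1},
    {"dx":0,"dy":0.002,"dz":0.2,"yaw":-0.048,"claw":-1},
    {"dx":0,"dy":0.002,"dz":0.28,"yaw":-0.048,"claw":-1},
    {"dx":0,"dy":0.002,"dz":0.28,"yaw":-0.048,"claw":-1},
    {"dx":0,"dy":0.002,"dz":0.28,"yaw":-0.048,"claw":1},
    {"dx":0,"dy":0.002,"dz":0.28,"yaw":-0.048,"claw":1},
    {"dx":0,"dy":0.002,"dz":0.28,"yaw":-0.048,"claw":1},
    {"dx":0,"dy":0.002,"dz":0.28,"yaw":-0.048,"claw":1},
    {"dx":0,"dy":0.002,"dz":0.28,"yaw":-0.048,"claw":1},
    {"dx":0.04,"dy":-0.002,"dz":0.28,"yaw":-0.048,"claw":1},
    {"dx":0.08,"dy":-0.005,"dz":0.28,"yaw":-0.048,"claw":1},
    {"dx":0.12,"dy":-0.008,"dz":0.28,"yaw":-0.048,"claw":1},
    {"dx":0.15,"dy":-0.01,"dz":0.28,"yaw":-0.048,"claw":1},
    {"dx":0.17,"dy":-0.011,"dz":0.28,"yaw":-0.048,"claw":1},
    {"dx":0.178,"dy":-0.012,"dz":0.28,"yaw":-0.048,"claw":1},
    {"dx":0.184,"dy":-0.012,"dz":0.28,"yaw":-0.048,"claw":1},
    {"dx":0.19,"dy":-0.012,"dz":0.28,"yaw":-0.048,"claw":1},
    {"dx":0.194,"dy":-0.013,"dz":0.28,"yaw":-0.048,"claw":1},
    {"dx":0.197,"dy":-0.013,"dz":0.28,"yaw":-0.048,"claw":1},
    {"dx":0.197,"dy":-0.013,"dz":0.28,"yaw":-0.048,"claw":1}
  ]
}}

```text
time: 43.0
tool_pos: [0.4528, -0.0034, 0.0603]
tool_rot: [0.001, 0.725, 0.689, -0.001]
contact_force: [-2.8, -4.2, 6.1]
gripper_width: 0.221
grasp_force: 60.1
```

```bash
python3 - <<'E'
from h import *
st();loc()
E
```

```text
t 43.0 tcp [ 0.4528 -0.0034  0.0603] yl -0.051 F [-2.8 -4.2  6.1] w 0.221 gf 60.1 q6 -0.12
fixture xy -0.0008 -0.0088
```

{"fn": "send_rows", "kwargs": {
  "increments": [
    {"dx":0.002,"dy":0,"dz":0,"yaw":0,"claw":1},
    {"dx":0.004,"dy":0,"dz":0,"yaw":0,"claw":1},
    {"dx":0.006,"dy":0,"dz":0,"yaw":0,"claw":1},
    {"dx":0.006,"dy":0,"dz":0,"yaw":0,"claw":1}
  ]
}}

```text
time: 43.5
tool_pos: [0.4529, -0.0017, 0.0602]
tool_rot: [0.002, 0.725, 0.689, -0.002]
contact_force: [-3.2, -8.6, 7.6]
gripper_width: 0.222
grasp_force: 60.1
```

```bash
python3 - <<'E'
from h import *
st();loc()
E
```

```text
t 43.5 tcp [ 0.4529 -0.0017  0.0602] yl -0.051 F [-3.2 -8.6  7.6] w 0.222 gf 60.1 q6 -0.11
fixture xy -0.0008 -0.0071
```

{"fn": "send_rows", "kwargs": {
  "increments": [
    {"dx":0.002,"dy":0,"dz":0,"yaw":0,"claw":1},
    {"dx":0.004,"dy":0,"dz":0,"yaw":0,"claw":1},
    {"dx":0.004,"dy":0,"dz":0,"yaw":0,"claw":1},
    {"dx":0.004,"dy":0,"dz":0,"yaw":0,"claw":1},
    {"dx":0.004,"dy":0,"dz":0,"yaw":0,"claw":1},
    {"dx":0.004,"dy":0,"dz":0,"yaw":0,"claw":1},
    {"dx":0.004,"dy":0,"dz":0,"yaw":0,"claw":1},
    {"dx":0.004,"dy":0,"dz":0,"yaw":0,"claw":1},
    {"dx":0.004,"dy":0,"dz":0,"yaw":0,"claw":1}
  ]
}}

```text
time: 44.62
tool_pos: [0.4529, -0.0017, 0.0603]
tool_rot: [0.003, 0.725, 0.689, -0.003]
contact_force: [-4.4, -18.1, 6.2]
gripper_width: 0.221
grasp_force: 59.9
```

```bash
python3 - <<'E'
from h import *
st();loc()
E
```

```text
t 44.62 tcp [ 0.4529 -0.0017  0.0603] yl -0.051 F [ -4.4 -18.1   6.2] w 0.221 gf 59.9 q6 -0.11
fixture xy -0.0008 -0.0071
```

{"fn": "send_rows", "kwargs": {
  "increments": [
    {"dx":-0.01,"dy":0,"dz":0,"yaw":0,"claw":1},
    {"dx":-0.05,"dy":0,"dz":0,"yaw":0,"claw":1},
    {"dx":-0.1,"dy":0,"dz":0,"yaw":0,"claw":1},
    {"dx":-0.15,"dy":0,"dz":0,"yaw":0,"claw":1},
    {"dx":-0.2,"dy":0,"dz":0,"yaw":0,"claw":1},
    {"dx":-0.2,"dy":0,"dz":0,"yaw":0,"claw":1},
    {"dx":-0.2,"dy":0,"dz":0,"yaw":0,"claw":1},
    {"dx":-0.2,"dy":0,"dz":0,"yaw":0,"claw":-1},
    {"dx":-0.2,"dy":0,"dz":0,"yaw":0,"claw":-1},
    {"dx":-0.2,"dy":0,"dz":0,"yaw":0,"claw":-1},
    {"dx":-0.2,"dy":0,"dz":-0.14,"yaw":0,"claw":-1},
    {"dx":-0.2,"dy":0,"dz":-0.26,"yaw":0,"claw":-1},
    {"dx":-0.2,"dy":0,"dz":-0.26,"yaw":0,"claw":-1},
    {"dx":-0.2,"dy":0,"dz":-0.26,"yaw":0,"claw":-1}
  ]
}}

```text
time: 46.38
tool_pos: [0.4476, -0.0974, 0.189]
tool_rot: [0.0, 0.725, 0.689, 0.0]
contact_force: [0.4, 0.1, 0.6]
gripper_width: 1.003
grasp_force: 0.0
```

```bash
python3 - <<'E'
from h import *
st();loc()
plan(fx(0,.05,.19,np.pi/2))
E
```

```text
t 46.38 tcp [ 0.4476 -0.0974  0.189 ] yl -0.051 F [0.4 0.1 0.6] w 1.003 gf 0.0 q6 -0.33
fixture xy -0.0012 -0.1029
{'dx': np.float64(0.306), 'dy': np.float64(0.003), 'dz': np.float64(-0.002), 'yaw': np.float64(-1.047)} alt 1.048
```

{"fn": "send_rows", "kwargs": {
  "increments": [
    {"dx":0.306,"dy":0.002,"dz":0,"yaw":1,"claw":-1},
    {"dx":0.306,"dy":0.002,"dz":0,"yaw":1,"claw":-1},
    {"dx":0.306,"dy":0.002,"dz":0,"yaw":1,"claw":-1},
    {"dx":0.306,"dy":0.002,"dz":0,"yaw":1,"claw":-1},
    {"dx":0.306,"dy":0.002,"dz":0,"yaw":1,"claw":-1},
    {"dx":0.306,"dy":0.002,"dz":0,"yaw":1,"claw":-1},
    {"dx":0.306,"dy":0.002,"dz":0,"yaw":1,"claw":-1},
    {"dx":0.306,"dy":0.002,"dz":0,"yaw":1,"claw":-1},
    {"dx":0.306,"dy":0.002,"dz":0,"yaw":1,"claw":-1},
    {"dx":0.306,"dy":0.002,"dz":0,"yaw":1,"claw":-1},
    {"dx":0.306,"dy":0.002,"dz":0,"yaw":1,"claw":-1}
  ]
}}

```text
time: 47.75
tool_pos: [0.4556, 0.0553, 0.1873]
tool_rot: [-0.0, 1.0, 0.01, -0.001]
contact_force: [-0.1, 0.1, -0.4]
gripper_width: 0.998
grasp_force: 0.0
```

```bash
python3 - <<'E'
from h import *
st();loc()
plan(fx(0,.05,.19,np.pi/2),fx(0,.05,.070,np.pi/2))
E
```

```text
t 47.75 tcp [0.4556 0.0553 0.1873] yl -1.55 F [-0.1  0.1 -0.4] w 0.998 gf 0.0 q6 1.51
fixture xy -0.0012 0.05
{'dx': np.float64(0.002), 'dy': np.float64(0.0), 'dz': np.float64(-0.005), 'yaw': np.float64(0.048)} alt -2.046
{'dx': np.float64(0.003), 'dy': np.float64(0.0), 'dz': np.float64(0.235), 'yaw': np.float64(0.048)} alt -2.046
```

{"fn": "send_rows", "kwargs": {
  "increments": [
    {"dx":0.002,"dy":0,"dz":0.1,"yaw":0.048,"claw":-1},
    {"dx":0.002,"dy":0,"dz":0.2,"yaw":0.048,"claw":-1},
    {"dx":0.002,"dy":0,"dz":0.235,"yaw":0.048,"claw":-1},
    {"dx":0.002,"dy":0,"dz":0.235,"yaw":0.048,"claw":-1},
    {"dx":0.002,"dy":0,"dz":0.235,"yaw":0.048,"claw":1},
    {"dx":0.002,"dy":0,"dz":0.235,"yaw":0.048,"claw":1},
    {"dx":0.002,"dy":0,"dz":0.235,"yaw":0.048,"claw":1},
    {"dx":0.002,"dy":0,"dz":0.235,"yaw":0.048,"claw":1},
    {"dx":0.002,"dy":0,"dz":0.235,"yaw":0.048,"claw":1}
  ]
}}

```text
time: 48.88
tool_pos: [0.4584, 0.0547, 0.0727]
tool_rot: [0.001, 1.0, -0.026, 0.001]
contact_force: [-0.8, -3.5, 6.8]
gripper_width: 0.317
grasp_force: 59.8
```

```bash
python3 - <<'E'
from h import *
st();loc()
plan(fx(0,.05,.13,np.pi/2),fx(0,.033,.13,0))
E
```

```text
t 48.88 tcp [0.4584 0.0547 0.0727] yl -1.623 F [-0.8 -3.5  6.8] w 0.317 gf 59.8 q6 1.58
fixture xy 0.0016 0.0495
{'dx': np.float64(-0.003), 'dy': np.float64(-0.001), 'dz': np.float64(-0.115), 'yaw': np.float64(-0.0)} alt 2.094
{'dx': np.float64(-0.003), 'dy': np.float64(0.033), 'dz': np.float64(-0.115), 'yaw': np.float64(1.047)} alt -1.047
```

Landing height: TCP ≈ 0.0733.

{"fn": "send_rows", "kwargs": {
  "increments": [
    {"dx":0,"dy":0,"dz":-0.06,"yaw":0,"claw":1},
    {"dx":-0.003,"dy":0,"dz":-0.12,"yaw":0,"claw":1},
    {"dx":-0.003,"dy":0.033,"dz":-0.12,"yaw":-1,"claw":1},
    {"dx":-0.003,"dy":0.033,"dz":-0.12,"yaw":-1,"claw":1},
    {"dx":-0.003,"dy":0.033,"dz":-0.12,"yaw":-1,"claw":1},
    {"dx":-0.003,"dy":0.033,"dz":-0.12,"yaw":-1,"claw":1},
    {"dx":-0.003,"dy":0.033,"dz":-0.12,"yaw":-1,"claw":1},
    {"dx":-0.003,"dy":0.033,"dz":-0.12,"yaw":-1,"claw":1},
    {"dx":-0.003,"dy":0.033,"dz":-0.12,"yaw":-1,"claw":1},
    {"dx":-0.003,"dy":0.033,"dz":-0.12,"yaw":-1,"claw":1},
    {"dx":-0.003,"dy":0.033,"dz":-0.12,"yaw":-1,"claw":1},
    {"dx":-0.003,"dy":0.033,"dz":-0.12,"yaw":-1,"claw":1},
    {"dx":-0.003,"dy":0.033,"dz":-0.12,"yaw":-1,"claw":1}
  ]
}}

```text
time: 50.5
tool_pos: [0.4548, 0.039, 0.1311]
tool_rot: [-0.0, 0.75, 0.662, -0.0]
contact_force: [0.0, -0.2, -0.9]
gripper_width: 0.316
grasp_force: 59.6
```

```bash
python3 - <<'E'
from h import *
st();loc()
plan(fx(0,.033,.13,0),fx(0,.033,.0733,0),fx(0,.033,.195,0),fx(-.001,-.103,.195,0))
E
```

```text
t 50.5 tcp [0.4548 0.039  0.1311] yl -0.125 F [ 0.  -0.2 -0.9] w 0.316 gf 59.6 q6 0.05
fixture xy -0.0011 0.0337
{'dx': np.float64(-0.001), 'dy': np.float64(0.002), 'dz': np.float64(0.002), 'yaw': np.float64(-0.048)} alt 2.046
{'dx': np.float64(-0.001), 'dy': np.float64(0.002), 'dz': np.float64(0.116), 'yaw': np.float64(-0.048)} alt 2.046
{'dx': np.float64(-0.001), 'dy': np.float64(0.002), 'dz': np.float64(-0.128), 'yaw': np.float64(-0.048)} alt 2.046
{'dx': np.float64(-0.273), 'dy': np.float64(0.02), 'dz': np.float64(-0.128), 'yaw': np.float64(-0.048)} alt 2.046
```

{"fn": "send_rows", "kwargs": {
  "increments": [
    {"dx":-0.001,"dy":0.002,"dz":0.05,"yaw":-0.048,"claw":1},
    {"dx":-0.001,"dy":0.002,"dz":0.1,"yaw":-0.048,"claw":1},
    {"dx":-0.001,"dy":0.002,"dz":0.116,"yaw":-0.048,"claw":1},
    {"dx":-0.001,"dy":0.002,"dz":0.116,"yaw":-0.048,"claw":1},
    {"dx":-0.001,"dy":0.002,"dz":0.116,"yaw":-0.048,"claw":-1},
    {"dx":-0.001,"dy":0.002,"dz":0.116,"yaw":-0.048,"claw":-1},
    {"dx":-0.001,"dy":0.002,"dz":0.116,"yaw":-0.048,"claw":-1},
    {"dx":-0.001,"dy":0.002,"dz":0,"yaw":-0.048,"claw":-1},
    {"dx":-0.001,"dy":0.002,"dz":-0.128,"yaw":-0.048,"claw":-1},
    {"dx":-0.12,"dy":0.01,"dz":-0.128,"yaw":-0.048,"claw":-1},
    {"dx":-0.24,"dy":0.018,"dz":-0.128,"yaw":-0.048,"claw":-1},
    {"dx":-0.275,"dy":0.02,"dz":-0.128,"yaw":-0.048,"claw":-1},
    {"dx":-0.275,"dy":0.02,"dz":-0.128,"yaw":-0.048,"claw":-1}
  ]
}}

```text
time: 52.12
tool_pos: [0.4478, -0.0992, 0.1952]
tool_rot: [-0.0, 0.726, 0.688, 0.0]
contact_force: [0.3, -0.4, 0.3]
gripper_width: 1.0
grasp_force: 0.0
```

```bash
python3 - <<'E'
from h import *
st();loc()
plan(fx(-.001,-.104,.059,0),fx(-.001,-.040,.059,0),fx(-.001,-.030,.059,0))
im=manip.grab_frame("scene"); im2=manip.grab_frame("top")
cv2.imwrite("pics/v6.png",cv2.resize(np.vstack([im2[150:260,250:450],im[150:300,250:450]])[:,:,::-1],None,fx=2.2,fy=2.2))
E
```

```text
t 52.12 tcp [ 0.4478 -0.0992  0.1952] yl -0.054 F [ 0.3 -0.4  0.3] w 1.0 gf 0.0 q6 -0.33
fixture xy -0.0009 -0.1047
{'dx': np.float64(0.001), 'dy': np.float64(-0.0), 'dz': np.float64(0.272), 'yaw': np.float64(-0.001)} alt 2.093
{'dx': np.float64(0.129), 'dy': np.float64(-0.0), 'dz': np.float64(0.272), 'yaw': np.float64(-0.001)} alt 2.093
{'dx': np.float64(0.149), 'dy': np.float64(-0.0), 'dz': np.float64(0.272), 'yaw': np.float64(-0.001)} alt 2.093
```

View pics/v6.png

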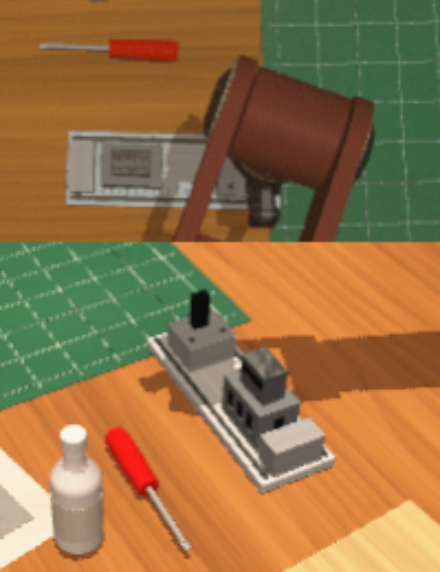

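{"fn": "send_rows", "kwargs": {
  "increments": [
    {"dx":0,"dy":0,"dz":0.1,"yaw":0,"claw":-1},
    {"dx":0,"dy":0,"dz":0.2,"yaw":0,"claw":-1},
    {"dx":0,"dy":0,"dz":0.272,"yaw":0,"claw":-1},
    {"dx":0,"dy":0,"dz":0.272,"yaw":0,"claw":-1},
    {"dx":0,"dy":0,"dz":0.272,"yaw":0,"claw":1},
    {"dx":0,"dy":0,"dz":0.272,"yaw":0,"claw":1},
    {"dx":0,"dy":0,"dz":0.272,"yaw":0,"claw":1},
    {"dx":0,"dy":0,"dz":0.272,"yaw":0,"claw":1},
    {"dx":0,"dy":0,"dz":0.272,"yaw":0,"claw":1},
    {"dx":0.04,"dy":0,"dz":0.272,"yaw":0,"claw":1},
    {"dx":0.08,"dy":0,"dz":0.272,"yaw":0,"claw":1},
    {"dx":0.11,"dy":0,"dz":0.272,"yaw":0,"claw":1},
    {"dx":0.125,"dy":0,"dz":0.272,"yaw":0,"claw":1},
    {"dx":0.132,"dy":0,"dz":0.272,"yaw":0,"claw":1},
    {"dx":0.138,"dy":0,"dz":0.272,"yaw":0,"claw":1},
    {"dx":0.143,"dy":0,"dz":0.272,"yaw":0,"claw":1},
    {"dx":0.147,"dy":0,"dz":0.272,"yaw":0,"claw":1},
    {"dx":0.15,"dy":0,"dz":0.272,"yaw":0,"claw":1},
    {"dx":0.15,"dy":0,"dz":0.272,"yaw":0,"claw":1}
  ]
}}

```text
time: 54.6
tool_pos: [0.4517, -0.025, 0.0607]
tool_rot: [0.001, 0.725, 0.689, -0.001]
contact_force: [-6.5, -3.6, 7.4]
gripper_width: 0.226
grasp_force: 60.2
```

```bash
python3 - <<'E'
from h import *
st();loc()
E
```

```text
t 54.6 tcp [ 0.4517 -0.025   0.0607] yl -0.051 F [-6.5 -3.6  7.4] w 0.226 gf 60.2 q6 -0.17
fixture xy -0.0009 -0.0304
```

{"fn": "send_rows", "kwargs": {
  "increments": [
    {"dx":0.002,"dy":0,"dz":0,"yaw":0,"claw":1},
    {"dx":0.004,"dy":0,"dz":0,"yaw":0,"claw":1},
    {"dx":0.006,"dy":0,"dz":0,"yaw":0,"claw":1},
    {"dx":0.006,"dy":0,"dz":0,"yaw":0,"claw":1}
  ]
}}

```text
time: 55.1
tool_pos: [0.4517, -0.0239, 0.0607]
tool_rot: [0.002, 0.725, 0.689, -0.003]
contact_force: [-6.1, -11.5, 6.5]
gripper_width: 0.222
grasp_force: 60.1
```

```bash
python3 - <<'E'
from h import *
st();loc()
E
```

```text
t 55.1 tcp [ 0.4517 -0.0239  0.0607] yl -0.051 F [ -6.1 -11.5   6.5] w 0.222 gf 60.1 q6 -0.16
fixture xy -0.0009 -0.0293
```

Contact; +1.5 mm for about 18 N, hold, then open back and rise.

{"fn": "send_rows", "kwargs": {
  "increments": [
    {"dx":0.002,"dy":0,"dz":0,"yaw":0,"claw":1},
    {"dx":0.003,"dy":0,"dz":0,"yaw":0,"claw":1},
    {"dx":0.003,"dy":0,"dz":0,"yaw":0,"claw":1},
    {"dx":0.003,"dy":0,"dz":0,"yaw":0,"claw":1},
    {"dx":0.003,"dy":0,"dz":0,"yaw":0,"claw":1},
    {"dx":0.003,"dy":0,"dz":0,"yaw":0,"claw":1},
    {"dx":0.003,"dy":0,"dz":0,"yaw":0,"claw":1},
    {"dx":0.003,"dy":0,"dz":0,"yaw":0,"claw":1},
    {"dx":0.003,"dy":0,"dz":0,"yaw":0,"claw":1},
    {"dx":0.003,"dy":0,"dz":0,"yaw":0,"claw":1}
  ]
}}

```text
time: 56.35
tool_pos: [0.4518, -0.0239, 0.0607]
tool_rot: [0.003, 0.725, 0.689, -0.004]
contact_force: [-6.1, -18.3, 5.8]
gripper_width: 0.227
grasp_force: 60.0
```

{"fn": "send_rows", "kwargs": {
  "increments": [
    {"dx":-0.02,"dy":0,"dz":0,"yaw":0,"claw":1},
    {"dx":-0.06,"dy":0,"dz":0,"yaw":0,"claw":1},
    {"dx":-0.11,"dy":0,"dz":0,"yaw":0,"claw":1},
    {"dx":-0.15,"dy":0,"dz":0,"yaw":0,"claw":1},
    {"dx":-0.15,"dy":0,"dz":0,"yaw":0,"claw":1},
    {"dx":-0.15,"dy":0,"dz":0,"yaw":0,"claw":-1},
    {"dx":-0.15,"dy":0,"dz":0,"yaw":0,"claw":-1},
    {"dx":-0.15,"dy":0,"dz":0,"yaw":0,"claw":-1},
    {"dx":-0.15,"dy":0,"dz":-0.14,"yaw":0,"claw":-1},
    {"dx":-0.15,"dy":0,"dz":-0.26,"yaw":0,"claw":-1},
    {"dx":-0.15,"dy":0,"dz":-0.26,"yaw":0,"claw":-1},
    {"dx":-0.15,"dy":0,"dz":-0.26,"yaw":0,"claw":-1}
  ]
}}

```text
time: 57.85
tool_pos: [0.4484, -0.0942, 0.1895]
tool_rot: [0.0, 0.725, 0.689, 0.0]
contact_force: [-0.5, 0.1, -0.1]
gripper_width: 1.003
grasp_force: 0.0
```

```bash
python3 - <<'E'
from h import *
st();loc()
plan(fx(-.001,.039,.19,0),fx(-.001,.039,.070,0))
E
```

```text
t 57.85 tcp [ 0.4484 -0.0942  0.1895] yl -0.051 F [-0.5  0.1 -0.1] w 1.003 gf 0.0 q6 -0.32
fixture xy -0.0006 -0.0996
{'dx': np.float64(0.277), 'dy': np.float64(-0.001), 'dz': np.float64(-0.001), 'yaw': np.float64(0.001)} alt -2.094
{'dx': np.float64(0.277), 'dy': np.float64(-0.001), 'dz': np.float64(0.239), 'yaw': np.float64(0.001)} alt -2.094
```

{"fn": "send_rows", "kwargs": {
  "increments": [
    {"dx":0.12,"dy":-0.001,"dz":0,"yaw":0,"claw":-1},
    {"dx":0.24,"dy":-0.001,"dz":0,"yaw":0,"claw":-1},
    {"dx":0.277,"dy":-0.001,"dz":0,"yaw":0,"claw":-1},
    {"dx":0.277,"dy":-0.001,"dz":0,"yaw":0,"claw":-1},
    {"dx":0.277,"dy":-0.001,"dz":0.1,"yaw":0,"claw":-1},
    {"dx":0.277,"dy":-0.001,"dz":0.2,"yaw":0,"claw":-1},
    {"dx":0.277,"dy":-0.001,"dz":0.239,"yaw":0,"claw":-1},
    {"dx":0.277,"dy":-0.001,"dz":0.239,"yaw":0,"claw":-1},
    {"dx":0.277,"dy":-0.001,"dz":0.239,"yaw":0,"claw":1},
    {"dx":0.277,"dy":-0.001,"dz":0.239,"yaw":0,"claw":1},
    {"dx":0.277,"dy":-0.001,"dz":0.239,"yaw":0,"claw":1},
    {"dx":0.277,"dy":-0.001,"dz":0.239,"yaw":0,"claw":1},
    {"dx":0.277,"dy":-0.001,"dz":0.239,"yaw":0,"claw":1}
  ]
}}

```text
time: 59.48
tool_pos: [0.4557, 0.0439, 0.0709]
tool_rot: [0.001, 0.725, 0.689, 0.001]
contact_force: [0.1, -1.1, 5.5]
gripper_width: 0.317
grasp_force: 60.4
```

```bash
python3 - <<'E'
from h import *
st();loc()
im={n:manip.grab_frame(n) for n in P}
b,c=fit(sh(0,.033,0,0)[:2]+(H[2],),.112,z0=.04,imgs=im);print("long",b,c)
z=manip.state()["tool_pos"][2]
plan(sh(0,-.033,.19,np.pi/2),sh(0,-.033,z+.0265,np.pi/2))
E
```

```text
t 59.48 tcp [0.4557 0.0439 0.0709] yl -0.051 F [ 0.1 -1.1  5.5] w 0.317 gf 60.4 q6 -0.02
fixture xy -0.0005 0.0386
long [0.49384324 0.39497956 0.09002083] 468.99726729955984
{'dx': np.float64(0.572), 'dy': np.float64(0.059), 'dz': np.float64(-0.238), 'yaw': np.float64(0.975)} alt -1.12
{'dx': np.float64(0.572), 'dy': np.float64(0.059), 'dz': np.float64(-0.053), 'yaw': np.float64(0.975)} alt -1.12
```

{"fn": "send_rows", "kwargs": {
  "increments": [
    {"dx":0,"dy":0,"dz":-0.1,"yaw":0,"claw":1},
    {"dx":0,"dy":0,"dz":-0.22,"yaw":0,"claw":1},
    {"dx":0.572,"dy":0.059,"dz":-0.24,"yaw":0.975,"claw":1},
    {"dx":0.572,"dy":0.059,"dz":-0.24,"yaw":0.975,"claw":1},
    {"dx":0.572,"dy":0.059,"dz":-0.24,"yaw":0.975,"claw":1},
    {"dx":0.572,"dy":0.059,"dz":-0.24,"yaw":0.975,"claw":1},
    {"dx":0.572,"dy":0.059,"dz":-0.24,"yaw":0.975,"claw":1},
    {"dx":0.572,"dy":0.059,"dz":-0.24,"yaw":0.975,"claw":1},
    {"dx":0.572,"dy":0.059,"dz":-0.24,"yaw":0.975,"claw":1},
    {"dx":0.572,"dy":0.059,"dz":-0.24,"yaw":0.975,"claw":1},
    {"dx":0.572,"dy":0.059,"dz":-0.24,"yaw":0.975,"claw":1},
    {"dx":0.572,"dy":0.059,"dz":-0.24,"yaw":0.975,"claw":1},
    {"dx":0.572,"dy":0.059,"dz":-0.24,"yaw":0.975,"claw":1},
    {"dx":0.572,"dy":0.059,"dz":-0.14,"yaw":0.975,"claw":1},
    {"dx":0.572,"dy":0.059,"dz":-0.07,"yaw":0.975,"claw":1},
    {"dx":0.572,"dy":0.059,"dz":-0.055,"yaw":0.975,"claw":1},
    {"dx":0.572,"dy":0.059,"dz":-0.053,"yaw":0.975,"claw":1},
    {"dx":0.572,"dy":0.059,"dz":-0.053,"yaw":0.975,"claw":1}
  ]
}}

```text
time: 61.82
tool_pos: [0.4992, 0.3282, 0.0967]
tool_rot: [-0.0, 1.0, 0.028, 0.0]
contact_force: [0.6, -0.7, -0.4]
gripper_width: 0.316
grasp_force: 60.4
```

```bash
python3 - <<'E'
from h import *
st();plan(sh(0,-.033,.0974,np.pi/2))
E
```

```text
t 61.83 tcp [0.4992 0.3282 0.0967] yl -1.514 F [ 0.6 -0.7 -0.4] w 0.316 gf 60.4 q6 1.97
{'dx': np.float64(0.001), 'dy': np.float64(0.0), 'dz': np.float64(-0.001), 'yaw': np.float64(-0.0)} alt 2.094
```

{"fn": "send_rows", "kwargs": {
  "increments": [
    {"dx":0,"dy":0,"dz":0,"yaw":0,"claw":0},
    {"dx":0,"dy":0,"dz":0,"yaw":0,"claw":0},
    {"dx":0,"dy":0,"dz":0,"yaw":0,"claw":0},
    {"dx":0,"dy":0,"dz":-0.06,"yaw":0,"claw":0},
    {"dx":0,"dy":0,"dz":-0.16,"yaw":0,"claw":0},
    {"dx":0,"dy":0,"dz":-0.26,"yaw":0,"claw":0},
    {"dx":0,"dy":0.2,"dz":-0.3,"yaw":0,"claw":0},
    {"dx":0,"dy":0.4,"dz":-0.3,"yaw":0,"claw":0},
    {"dx":0,"dy":0.6,"dz":-0.3,"yaw":0,"claw":0},
    {"dx":0,"dy":0.6,"dz":-0.3,"yaw":0,"claw":0},
    {"dx":0,"dy":0.6,"dz":-0.3,"yaw":0,"claw":0},
    {"dx":0,"dy":0.6,"dz":-0.3,"yaw":0,"claw":0},
    {"dx":0,"dy":0.6,"dz":-0.3,"yaw":0,"claw":0}
  ]
}}

```text
time: 63.45
tool_pos: [0.516, 0.0289, 0.2463]
tool_rot: [-0.0, 1.0, 0.028, 0.0]
contact_force: [0.1, -0.2, -0.1]
gripper_width: 0.498
grasp_force: 0.0
```

```bash
python3 - <<'E'
from h import *
st()
im={n:manip.grab_frame(n) for n in P}
for n,y,L in(("long",.033,.112),("short",-.033,.072)):
    for pad in (3,): print(n,fit(sh(0,y,0,0)[:2]+(H[2],),L,z0=.04,imgs=im,pad=pad))
k=2.2;out=[]
for n,r in(("top",(125,160,305,270)),("scene",(340,250,560,400))):
    c=cv2.resize(np.ascontiguousarray(im[n][r[1]:r[3],r[0]:r[2],::-1]),None,fx=k,fy=k); draw(c,n,H,box(.2,.28,0,.04),0,k,r[:2])
    for y,L in((.033,.112),(-.033,.072)): draw(c,n,sh(0,y,0,0)[:2]+(H[2],),box(L,.05,0,.05),.04,k,r[:2],(255,0,0))
    out.append(cv2.copyMakeBorder(c,0,0,0,500-c.shape[1],cv2.BORDER_CONSTANT))
cv2.imwrite("pics/v7.png",np.vstack(out))
E
```

```text
t 63.45 tcp [0.516  0.0289 0.2463] yl -1.514 F [ 0.1 -0.2 -0.1] w 0.498 gf 0.0 q6 1.43
long (array([0.49384429, 0.39495268, 0.09002814]), np.float64(1034.0958579840096))
short (array([0.51030395, 0.29572397, 0.00920627]), np.float64(1525.60862784061))
```

View pics/v7.png

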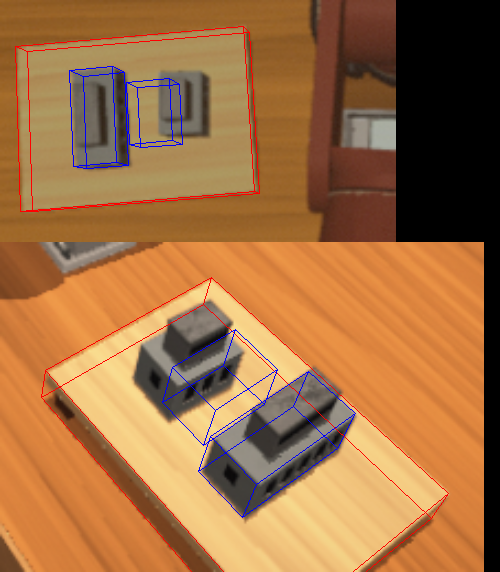

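```bash
python3 - <<'E'
from h import *
im={n:manip.grab_frame(n) for n in P}
b,c=fit(sh(.01,-.072,0,0)[:2]+(H[2],),.072,z0=.04,imgs=im,pad=0);print(b,c)
k=2.4;out=[]
for n,r in(("top",(125,160,305,270)),("scene",(340,250,540,385))):
    c=cv2.resize(np.ascontiguousarray(im[n][r[1]:r[3],r[0]:r[2],::-1]),None,fx=k,fy=k)
    draw(c,n,b,box(.072,.05,0,.05),.04,k,r[:2],(255,0,0)); draw(c,n,b,box(.045,.028,.05,.084),.04,k,r[:2],(0,0,255))
    out.append(cv2.copyMakeBorder(c,0,0,0,500-c.shape[1],cv2.BORDER_CONSTANT))
cv2.imwrite("pics/v8.png",np.vstack(out))
plan((b[0],b[1],.2,b[2]+np.pi/2),(b[0],b[1],.097,b[2]+np.pi/2))
E
```

```text
[0.50936449 0.29685283 0.07166841] 383.41842440694916
{'dx': np.float64(0.018), 'dy': np.float64(-0.534), 'dz': np.float64(0.093), 'yaw': np.float64(-0.009)} alt 2.086
{'dx': np.float64(0.018), 'dy': np.float64(-0.534), 'dz': np.float64(0.299), 'yaw': np.float64(-0.009)} alt 2.086
```

View pics/v8.png

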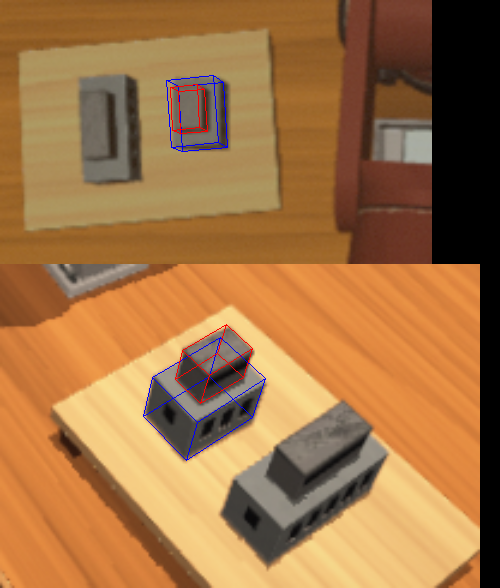

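{"fn": "send_rows", "kwargs": {
  "increments": [
    {"dx":0.018,"dy":-0.534,"dz":0,"yaw":-0.009,"claw":-1},
    {"dx":0.018,"dy":-0.534,"dz":0,"yaw":-0.009,"claw":-1},
    {"dx":0.018,"dy":-0.534,"dz":0,"yaw":-0.009,"claw":-1},
    {"dx":0.018,"dy":-0.534,"dz":0,"yaw":-0.009,"claw":-1},
    {"dx":0.018,"dy":-0.534,"dz":0,"yaw":-0.009,"claw":-1},
    {"dx":0.018,"dy":-0.534,"dz":0,"yaw":-0.009,"claw":-1},
    {"dx":0.018,"dy":-0.534,"dz":0,"yaw":-0.009,"claw":-1},
    {"dx":0.018,"dy":-0.534,"dz":0.1,"yaw":-0.009,"claw":-1},
    {"dx":0.018,"dy":-0.534,"dz":0.2,"yaw":-0.009,"claw":-1},
    {"dx":0.018,"dy":-0.534,"dz":0.298,"yaw":-0.009,"claw":-1},
    {"dx":0.018,"dy":-0.534,"dz":0.298,"yaw":-0.009,"claw":-1},
    {"dx":0.018,"dy":-0.534,"dz":0.298,"yaw":-0.009,"claw":1},
    {"dx":0.018,"dy":-0.534,"dz":0.298,"yaw":-0.009,"claw":1},
    {"dx":0.018,"dy":-0.534,"dz":0.298,"yaw":-0.009,"claw":1},
    {"dx":0.018,"dy":-0.534,"dz":0.298,"yaw":-0.009,"claw":1},
    {"dx":0.018,"dy":-0.534,"dz":0.298,"yaw":-0.009,"claw":1}
  ]
}}

```text
time: 65.65
tool_pos: [0.5113, 0.2962, 0.0998]
tool_rot: [-0.001, 0.999, 0.035, 0.002]
contact_force: [-0.4, -1.2, 5.6]
gripper_width: 0.321
grasp_force: 57.8
```

```bash
python3 - <<'E'
from h import *
st(); z=manip.state()["tool_pos"][2]
im={n:manip.grab_frame(n) for n in P}
print(fit(sh(0,.033,0,0)[:2]+(H[2],),.112,z0=.04,imgs=im,pad=0))
plan(sh(0,-.033,z+.03,np.pi/2),sh(0,-.033,z+.0005,np.pi/2))
E
```

```text
t 65.65 tcp [0.5113 0.2962 0.0998] yl -1.5 F [-0.4 -1.2  5.6] w 0.321 gf 57.8 q6 1.9
(array([0.49247214, 0.39427747, 0.08619743]), np.float64(1419.6359850239135))
{'dx': np.float64(-0.018), 'dy': np.float64(-0.065), 'dz': np.float64(-0.06), 'yaw': np.float64(0.009)} alt -2.086
{'dx': np.float64(-0.018), 'dy': np.float64(-0.065), 'dz': np.float64(-0.001), 'yaw': np.float64(0.009)} alt -2.086
```

{"fn": "send_rows", "kwargs": {
  "increments": [
    {"dx":0,"dy":0,"dz":-0.06,"yaw":0,"claw":1},
    {"dx":-0.018,"dy":-0.065,"dz":-0.06,"yaw":0.005,"claw":1},
    {"dx":-0.018,"dy":-0.065,"dz":-0.06,"yaw":0.005,"claw":1},
    {"dx":-0.018,"dy":-0.065,"dz":-0.02,"yaw":0.005,"claw":1},
    {"dx":-0.018,"dy":-0.065,"dz":-0.002,"yaw":0.005,"claw":1},
    {"dx":-0.018,"dy":-0.065,"dz":-0.001,"yaw":0.005,"claw":1},
    {"dx":-0.018,"dy":-0.065,"dz":-0.001,"yaw":0.005,"claw":1},
    {"dx":-0.018,"dy":-0.065,"dz":-0.001,"yaw":0.005,"claw":0},
    {"dx":-0.018,"dy":-0.065,"dz":-0.001,"yaw":0.005,"claw":0},
    {"dx":-0.018,"dy":-0.065,"dz":-0.001,"yaw":0.005,"claw":0},
    {"dx":-0.018,"dy":-0.065,"dz":-0.08,"yaw":0.005,"claw":0},
    {"dx":-0.018,"dy":-0.065,"dz":-0.18,"yaw":0.005,"claw":0},
    {"dx":-0.018,"dy":-0.065,"dz":-0.3,"yaw":0.005,"claw":0},
    {"dx":-0.018,"dy":0.1,"dz":-0.3,"yaw":0.005,"claw":0},
    {"dx":-0.018,"dy":0.5,"dz":-0.3,"yaw":0.005,"claw":0},
    {"dx":-0.018,"dy":0.5,"dz":-0.3,"yaw":0.005,"claw":0},
    {"dx":-0.018,"dy":0.5,"dz":-0.3,"yaw":0.005,"claw":0},
    {"dx":-0.018,"dy":0.5,"dz":-0.3,"yaw":0.005,"claw":0},
    {"dx":-0.018,"dy":0.5,"dz":-0.3,"yaw":0.005,"claw":0}
  ]
}}

```text
time: 68.12
tool_pos: [0.5184, 0.0437, 0.2468]
tool_rot: [0.0, 1.0, 0.029, -0.0]
contact_force: [-1.3, 0.4, 0.4]
gripper_width: 0.5
grasp_force: 0.0
```

```bash
python3 - <<'E'
from h import *
st()
im={n:manip.grab_frame(n) for n in P}
k=2.4;out=[]
for n,r in(("top",(125,160,305,270)),("scene",(340,250,540,385))):
    c=cv2.resize(np.ascontiguousarray(im[n][r[1]:r[3],r[0]:r[2],::-1]),None,fx=k,fy=k)
    for y,L in((.033,.112),(-.033,.072)):
        p=sh(0,y,0,0)[:2]+(H[2],); draw(c,n,p,box(L,.05,0,.05),.04,k,r[:2],(255,0,0)); draw(c,n,p,box(LAN[L],.028,.05,.084),.04,k,r[:2],(0,0,255))
    out.append(cv2.copyMakeBorder(c,0,0,0,500-c.shape[1],cv2.BORDER_CONSTANT))
cv2.imwrite("pics/v9.png",np.vstack(out))
E
```

```text
t 68.12 tcp [0.5184 0.0437 0.2468] yl -1.512 F [-1.3  0.4  0.4] w 0.5 gf 0.0 q6 1.45
```

View pics/v9.png

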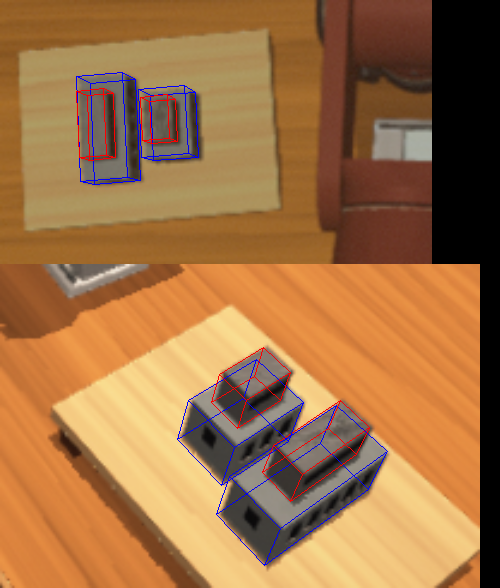

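```bash
python3 -c "
from plant import manip
print(manip.job_done())"
```

```text
the job is handed in; nothing more can be done
None
```

I squeezed both buildings present (long and short) across their long walls and then their end walls at about 17–18 N, and handed the job in with them in a row on the shelf about 16 mm apart. The short one was found about 35 mm out of place on the shelf, so I put it back. I don't know the verdict, because the hand-in call returned none.

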